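# Stack a round stamp for gluing

## Task

Build the glue-up stack in the middle of the round white plate: first the wooden disc centred on the plate, then the pink stamp squarely on top of it, carved side up and with its tab pointing the same way as the plate's red mark, then the steel weight centred on the stamp with its knob up. Set each piece down gently without letting it fall, let go of it before fetching the next, and leave everything else on the table where it stands.

Things in the scene. Friction and masses are not known exactly. Their poses are not given: they have to be found in the camera images.
- plate: Round white gluing plate fixed to the table, 140 mm in diameter, 14 mm high, with thin grey centring circles (76 and 104 mm in diameter) and a red pointer mark near the rim. Origin at the centre of its underside, z up; its +x axis points from the centre to the red mark.
- plate_center (a point): Centre of the plate's top face, 14 mm above the table.
- plate_mark (a point): The red pointer mark on the plate's top face, 62 mm from its centre.
- mount: Loose pale wooden mounting disc, 66 mm in diameter, 28 mm thick, lying flat on the table, about 80 g. Origin at the centre of its underside, z up.
- stamp: Loose pink rubber stamp disc (rigid), 64 mm in diameter, 14 mm thick, lying flat with a dark carved fish on its upper face, about 60 g. A tab 12 mm wide and as thick as the disc juts 12 mm out of the rim, with a white line on top. Origin at the centre of its underside, z up; its +x axis points from the centre to the tab.
- stamp_tab (a point): Middle of the stamp's tab, 40 mm from the disc's centre, 7 mm above its underside.
- weight: Loose dark steel weight, disc 62 mm in diameter and 24 mm thick, with a round black knob on top, 28 mm in diameter and 32 mm high (overall height 56 mm), about 0.55 kg. Origin at the centre of its underside, z up.
- mug: Bystander: loose white mug with dark pattern and no handle, 84 mm in diameter, 95 mm high. Origin at the centre of its underside.
- ink_tin: Bystander: loose flat ink tin, aluminium and blue, 69 mm in diameter, 34 mm high. Origin at the centre of its underside.
- tool_carton: Bystander: loose cream and burgundy carton, 180 (x) by 45 (y) by 30 (z) mm. Origin at the centre of its underside.
- brayer: Bystander: loose ink roller lying on the table; black roller 110 mm long across (along y), 36 mm thick, its axis 30 mm from the origin towards +x; 128 mm wide over its steel fork; wooden handle reaching 93 mm from the origin towards -x. At most 36 mm high. Origin on the table under the fork.
- brush_jar: Bystander: loose green glass jar, 72 mm in diameter, 90 mm high, with brushes standing out to 177 mm high. Origin at the centre of its underside.
- gouge: Bystander: loose carving gouge lying along its x axis, 150 mm long (75 mm either way), 20 mm wide, 20 mm high. Origin on the table under its middle.
- marker: Bystander: loose black marker pen with a red cap lying along its x axis, 145 mm long (75 mm towards +x, 70 mm towards -x), 18 mm wide, 16 mm high. Origin on the table under its middle.
- glue_bottle: Bystander: loose white glue bottle with an orange cap, 44 mm in diameter, 115 mm high. Origin at the centre of its underside.
Mind the look-alikes: they are no part of the job. Leave any blue or turquoise look-alike of the stamp alone.

How it is judged:
On the way, in this order (a step that is already met when the one before it is completed fails the run):
1. the wooden disc lies centred on the plate, released (horizontal distance between mount and plate_center below 0.008 m and z of mount in the frame of plate_center between -0.003 and 0.004 m and angle between mount's own z axis and vertical below 0.08 rad and contact force between the fingers and mount below 0.1 N), for 0.2 s.
2. the stamp lies centred on the wooden disc, carved side up, tab towards the red mark, released (horizontal distance between mount and plate_center below 0.008 m and z of mount in the frame of plate_center between -0.003 and 0.004 m and angle between each of mount, stamp's own z axis and vertical below 0.08 rad and horizontal distance between stamp and mount below 0.006 m and z of stamp in the frame of mount between 0.025 and 0.032 m and angle between the x axis of stamp and the x axis of plate, either way round below 0.2 rad and x of stamp_tab in the frame of plate above 0.015 m and contact force between the fingers and stamp below 0.1 N), for 0.2 s.
3. the weight stands centred on the stamp, knob up, released (horizontal distance between mount and plate_center below 0.008 m and z of mount in the frame of plate_center between -0.003 and 0.004 m and angle between each of mount, stamp, weight's own z axis and vertical below 0.08 rad and horizontal distance between stamp and mount below 0.006 m and z of stamp in the frame of mount between 0.025 and 0.032 m and angle between the x axis of stamp and the x axis of plate, either way round below 0.2 rad and x of stamp_tab in the frame of plate above 0.015 m and horizontal distance between weight and stamp below 0.006 m and z of weight in the frame of stamp between 0.011 and 0.018 m and contact force between the fingers and weight below 0.1 N), for 0.2 s.
At the end, for the whole second after the job is handed in: Wooden disc flat on the plate within 8 mm of its centre; stamp flat on it, carved side up, within 6 mm of its centre, tab pointing the way of the red mark within 0.2 rad; weight flat on the stamp, knob up, within 6 mm of its centre; all at rest and released (horizontal distance between mount and plate_center below 0.008 m and z of mount in the frame of plate_center between -0.003 and 0.004 m and angle between each of mount, stamp, weight's own z axis and vertical below 0.08 rad and horizontal distance between stamp and mount below 0.006 m and z of stamp in the frame of mount between 0.025 and 0.032 m and angle between the x axis of stamp and the x axis of plate, either way round below 0.2 rad and x of stamp_tab in the frame of plate above 0.015 m and horizontal distance between weight and stamp below 0.006 m and z of weight in the frame of stamp between 0.011 and 0.018 m and linear speed of each of mount, stamp, weight below 0.02 m/s); the robot touches nothing.
It fails at once if a disc or the weight is let fall or thrown (faster than 0.5 m/s with no finger on it) ((linear speed of mount above 0.5 m/s and contact force between the fingers and mount below 0.1 N) or (linear speed of stamp above 0.5 m/s and contact force between the fingers and stamp below 0.1 N) or (linear speed of weight above 0.5 m/s and contact force between the fingers and weight below 0.1 N)).
It fails at once if a bystander is shifted more than 20 mm (distance of any of mug, ink_tin, tool_carton, brayer, brush_jar, gouge, marker, glue_bottle from where it was at the start of the episode above 0.02 m).
It fails at once if a bystander is knocked over (angle between any of mug, ink_tin, tool_carton, brayer, brush_jar, gouge, marker, glue_bottle's own z axis and vertical above 0.35 rad).
It also fails if it takes over 72 s, if anything falls off the work surface, if the arm or the gripper's body presses on something with over 40 N, if the wrist force passes 120 N, or if a joint passes its speed limit or range.

## Robot

A 6-joint arm with a two-finger parallel gripper is mounted at the origin on the work surface. World frame = base frame: x ahead of the robot, y to its left, z up, the work surface at z = 0. Lengths are in m, angles in rad, forces in N, time in s.
With the tool pointing down it reaches from about 0.3 to 0.875 m from the base axis. Payload 6.4 kg.
Tool frame: the origin (TCP) lies midway between the tips of the shut fingers; the grasp point (between the pads) lies 19 mm behind it; z points along the fingers, y is the line along which they close (so a half turn about z gives the same grasp; the last joint's range is limited). The gripper opens to 85 mm and grips with 20 to 120 N. Pads are 22 mm wide; open, the fingers measure 114 mm over their backs; the gripper's body (76 mm by 85 mm) begins 54 mm behind the grasp point. The pads swing forward as they close: fully open they stand 13 mm farther back than shut.
Start: joints at [0.982, 0.181, 1.607, -0, 1.354, -0.206], TCP at [0.215, 0.533, 0.208] pointing down, gripper open.
Joint ranges: [-2.99, 2.99], [-0.89, 2.07], [0.3, 2.58], [-1.14, 4.28], [0, 2.63], [-3.12, 3.12]. Speed limits (rad/s): [2.57, 2.57, 3.01, 3.14, 3.14, 3.14].

## Interface

Orientations are given as a unit quaternion [w, x, y, z].
In Python, from bench import ctrl, vision, workorder gives the robot as it stands. The module is installed in compiled form; this text tells all that it offers.
- The arm moves only by the tool servo_tool, never from a script. Its argument "steps" is a list of rows, each an object of numbers: "dx", "dy", "dz": the shift along the world's x, y, z as a fraction of full scale; "wx", "wy", "wz": the turn, a rotation vector about the world's x, y, z as a fraction of full scale. A call has exactly 5 rows; each row is the pose to reach, as a shift and turn from the pose commanded when the call began, turning the shorter way round; what a row does not reach only later rows make up. Full scale, the value 1, is 100 mm for a shift and pi rad for a turn. A row lasts 1/12 s, in which the tool goes at most 41.7 mm and 7.16 degrees, less where a joint would pass 70% of its speed; a pose out of reach is approached as far as the arm can. A call with a number of a shift or a turn outside -1 to 1 is refused whole. A call with a gripper value outside its range is refused whole. "jaw" is the opening, from 0 (shut) to 1 (fully open), set as the call begins (left out, the last holds). The fingers move at their own pace and stop on an object; the grip force is fixed at half the most. Time passes only in rows, so rows that repeat a pose let the fingers close, or fill a call up. It gives the time, the measured TCP pose, the force, the opening and the grip force at its end, in the units of the state.
- ctrl.get_obs(): the state, without advancing time (a new reading comes with each control period).
- vision.camera(name): name is "side" or "top"; returns a dict with "frame" (384x512x3 uint8, red, green, blue), "vfov" (degrees; the focal length in pixels is half the picture's height over the tangent of half this angle, whatever the lens; pixels are square), "cx", "cy" (the principal point, pixels), "camera_from_world" (4x4, takes a point from world to camera coordinates). Camera axes: x right, y up, looking along -z (the intrinsics and any distortion apply to the point x, -y, -z); pixel columns grow to the right and rows downward; lengths in m; the calibration is good to about 2 mm. A picture is of the moment at which its call begins. There is no depth.
- workorder.hand_in(): hands the job in; it is judged then, once.
The state is a dict: "time_s": time; "q": joint angles; "dq": joint speeds; "joint_efforts": joint torques, N m; "eef_pos": TCP position; "eef_rot": TCP orientation; "wrist_force": force on the tool from outside, world axes, zero at the start; "torque": the same for the moment, N m; "opening": opening from 0.0 (shut) to 1.0 (fully open); "grasp_force": force on a finger pad.
Only numpy, scipy, OpenCV 4.12 (cv2) and the standard library are available. Lean on these libraries where they do the work, as an engineer would, in place of code of your own. Each camera call takes 0.05 s, during which the arm holds its last target. There are 200 camera calls.

## Working session

There is one attempt and no reset: what is moved stays moved. The work goes in short steps, Python scripts to look and compute and a tool call to move; the robot and the scene stay as the last step left them, time stands still between calls to the robot, and variables do not carry over. Pictures are saved under pics/ and viewed, at most 10 in all, crops included, and the job is handed in when it is done.

Besides the shell and the picture viewer there is one more tool, called in YAML: its name, and indented under it one key for each argument. servo_tool: Moves the arm, as the interface text tells. Its arguments: {"type":"object","properties":{"steps":{"type":"array","items":{"type":"object","properties":{"dx":{"type":"number"},"dy":{"type":"number"},"dz":{"type":"number"},"wx":{"type":"number"},"wy":{"type":"number"},"wz":{"type":"number"}}}},"jaw":{"type":"number"}},"required":["steps"]}

```bash
mkdir -p pics; cat > h.py <<'E'
import numpy as np, cv2
from bench import ctrl, vision, workorder
def cam(n):
    c=vision.camera(n); f=c["frame"]; h=f.shape[0]
    F=h/2/np.tan(np.radians(c["vfov"])/2)
    return dict(img=f[:,:,::-1].copy(),F=F,cx=c["cx"],cy=c["cy"],T=np.array(c["camera_from_world"]),raw={k:v for k,v in c.items() if k!="frame"})
def ray(c,u,v,z):
    d=np.array([(u-c["cx"])/c["F"],-(v-c["cy"])/c["F"],-1.])
    R=c["T"][:3,:3]; o=-R.T@c["T"][:3,3]; w=R.T@d
    return o+w*(z-o[2])/w[2]
def proj(c,p):
    q=c["T"][:3,:3]@np.array(p)+c["T"][:3,3]
    return c["cx"]+c["F"]*q[0]/-q[2], c["cy"]-c["F"]*q[1]/-q[2]
E
python3 - <<'E'
from h import *
for n in("top","side"):
    c=cam(n); cv2.imwrite(f"pics/{n}0.png",cv2.resize(c["img"],(800,600),interpolation=cv2.INTER_CUBIC)); print(n,c["raw"], c["F"], -c["T"][:3,:3].T@c["T"][:3,3])
o=ctrl.get_obs(); print(o)
E
```

```text
top {'vfov': 54.92660562452872, 'cx': 259.086187883115, 'cy': 189.3692945855557, 'camera_from_world': array([[-0.00466798, -0.99956279, -0.02919639,  0.023182  ],
       [ 0.99166351, -0.00838684,  0.12858125, -0.47811266],
       [-0.1287699 , -0.02835278,  0.9912691 , -1.08983242],
       [ 0.        ,  0.        ,  0.        ,  1.        ]])} 369.4060456673757 [ 0.33389748 -0.01173776  1.14247036]
side {'vfov': 47.785178158106206, 'cx': 260.5449244218301, 'cy': 184.9182815857662, 'camera_from_world': array([[ 0.96622441, -0.25769662,  0.00168814, -0.4626626 ],
       [ 0.18740811,  0.70714635,  0.68177873, -0.12326616],
       [-0.17688584, -0.65843488,  0.7315565 , -1.18080831],
       [ 0.        ,  0.        ,  0.        ,  1.        ]])} 433.4239700395903 [ 0.26126871 -0.80954475  0.94864928]
{'time_s': 0.1, 'q': array([ 9.81710927e-01,  1.81446386e-01,  1.60789875e+00, -1.27422519e-05,
        1.35378911e+00, -2.06285278e-01]), 'dq': array([-0.00177744, -0.00243648, -0.00301391,  0.0016208 ,  0.00063507,
        0.00017419]), 'joint_efforts': array([ 2.43608474e-04, -4.45882487e+01, -3.52231908e+01, -4.17461260e-04,
        4.24795770e-03,  8.12867853e-06]), 'eef_pos': array([0.21445721, 0.53294742, 0.20749019]), 'eef_rot': array([-2.92781648e-04,  1.90232167e-01,  9.81738829e-01, -7.13049363e-04]), 'wrist_force': array([-0.42609156, -0.44349193, -0.05108999]), 'torque': array([-0.02497638,  0.02102466,  0.02118416]), 'grasp_force': 0.0, 'opening': 0.9966799293279008}
```

View pics/top0.png

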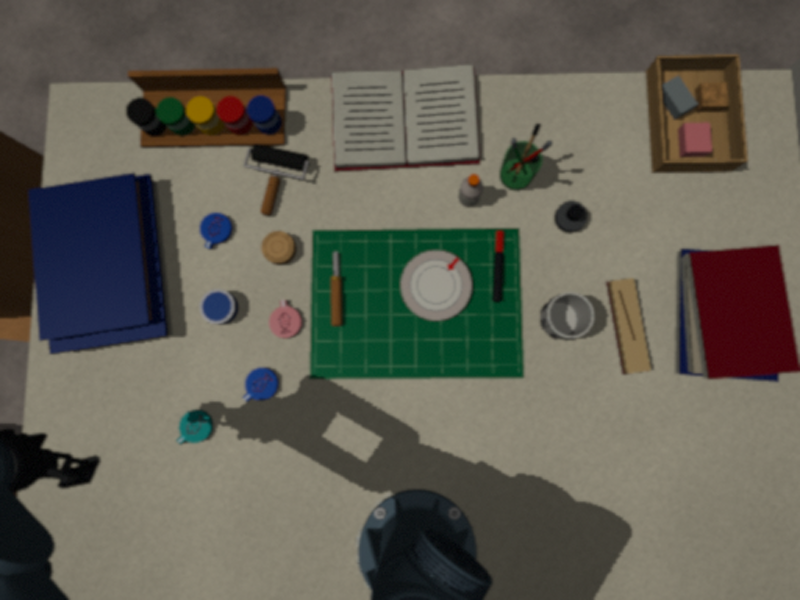

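View pics/side0.png

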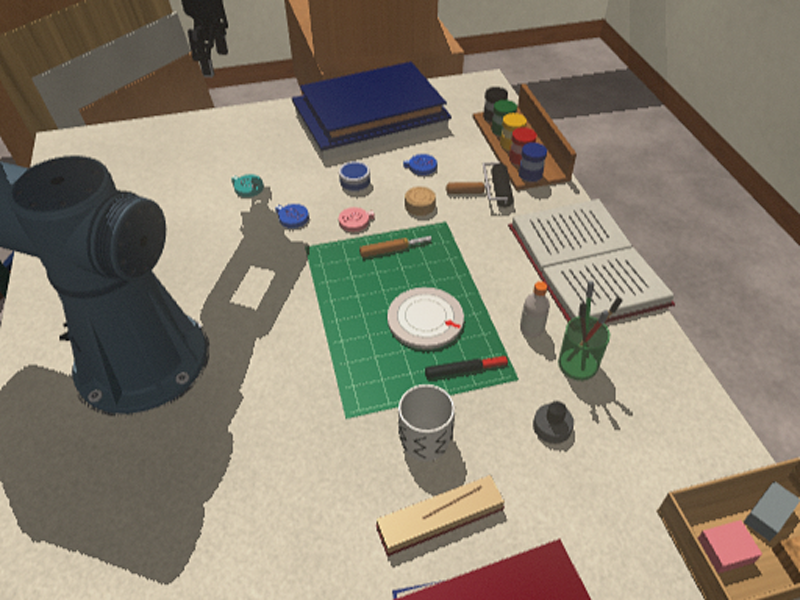

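```bash
python3 - <<'E'
from h import *
rows=[]
for n,P in (("top",[(178,158),(183,205),(366,139),(279,182)]),("side",[(269,128),(227,140),(354,270),(272,204)])):
    c=cam(n); cr=[]
    for u,v in P:
        s=30
        cr.append(cv2.resize(c["img"][v-s:v+s,u-s:u+s],(200,200),interpolation=cv2.INTER_NEAREST))
    rows.append(np.hstack(cr))
    hsv=cv2.cvtColor(c["img"],cv2.COLOR_BGR2HSV)
    for u,v in P: print(n,[hsv[v+b,u+a].tolist() for a,b in((0,0),(-6,0),(6,0),(0,-6),(0,6),(-20,0),(20,0),(0,-22),(0,18))])
cv2.imwrite("pics/crops.png",np.vstack(rows))
E
```

```text
top [[17, 128, 136], [17, 128, 135], [17, 134, 124], [17, 129, 134], [17, 129, 130], [23, 43, 143], [25, 42, 134], [23, 41, 132], [23, 42, 139]]
top [[178, 101, 144], [179, 88, 151], [0, 95, 155], [179, 97, 150], [178, 100, 123], [23, 41, 137], [75, 205, 77], [23, 41, 138], [23, 40, 139]]
top [[45, 102, 10], [0, 0, 46], [90, 13, 20], [60, 17, 15], [90, 6, 46], [23, 38, 140], [23, 41, 138], [22, 42, 115], [25, 40, 140]]
top [[24, 23, 154], [23, 22, 154], [24, 23, 154], [21, 23, 155], [23, 22, 154], [13, 34, 136], [14, 32, 134], [52, 38, 101], [14, 32, 134]]
side [[16, 122, 195], [15, 124, 169], [16, 120, 178], [16, 117, 198], [17, 94, 95], [21, 42, 206], [20, 43, 210], [113, 147, 154], [71, 126, 121]]
side [[0, 91, 212], [0, 91, 230], [0, 95, 228], [179, 98, 226], [2, 90, 105], [20, 44, 210], [19, 46, 205], [116, 28, 72], [72, 134, 118]]
side [[23, 41, 50], [17, 19, 92], [15, 41, 62], [23, 32, 64], [15, 31, 65], [20, 44, 204], [20, 45, 208], [21, 44, 209], [20, 44, 179]]
side [[18, 16, 233], [21, 18, 232], [20, 20, 232], [23, 18, 230], [21, 14, 232], [13, 34, 211], [14, 35, 205], [73, 154, 114], [12, 37, 104]]
```

View pics/crops.png

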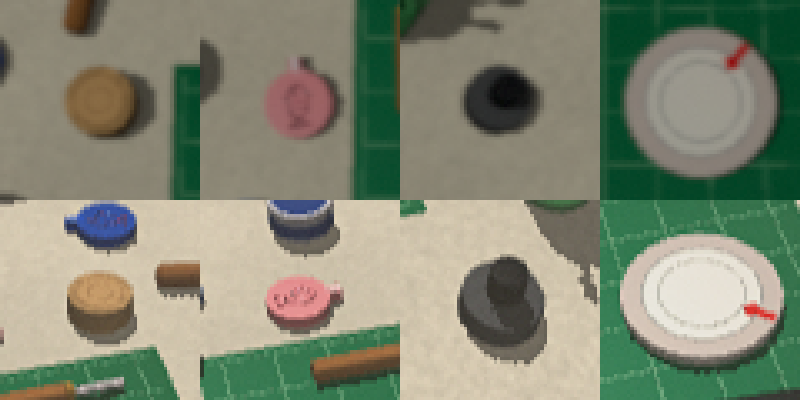

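Crops: top row left to right shows the wooden disc (178,158), pink stamp (183,205) with its tab up and slightly left, weight (366,139) and plate (279,182) with its mark at upper right. The stamp candidates are pink at top px (183,205), blue at (138,146) and (168,246), turquoise at (125,273), plus the pink block in the box at (446,89). Only (183,205) is a pink disc with a carved fish and tab, so that is the stamp.

```bash
cat > m.py <<'E'
from h import *
def blob(m,u,v,r=45):
    w=np.zeros_like(m); w[max(0,v-r):v+r,max(0,u-r):u+r]=m[max(0,v-r):v+r,max(0,u-r):u+r]
    n,l,s,ce=cv2.connectedComponentsWithStats(w.astype(np.uint8))
    i=max(range(1,n),key=lambda i:s[i,4]); return (l==i).astype(np.uint8)
def centre(b):
    k,_=cv2.findContours(b,cv2.RETR_EXTERNAL,cv2.CHAIN_APPROX_NONE); k=max(k,key=cv2.contourArea)
    h=cv2.convexHull(k); M=cv2.moments(h); return M["m10"]/M["m00"],M["m01"]/M["m00"],M["m00"]
def masks(c):
    H,S,V=[x.astype(int) for x in cv2.split(cv2.cvtColor(c["img"],cv2.COLOR_BGR2HSV))]
    return dict(mount=(H>8)&(H<22)&(S>85),stamp=((H>168)|(H<6))&(S>65)&(S<150),plate=(S<60)&~((H>35)&(H<90)&(S>45)),red=((H>172)|(H<6))&(S>150),S=S,V=V,H=H)
E
python3 - <<'E'
from m import *
for n,P in (("top",[(178,158),(183,205),(366,139),(279,182)]),("side",[(269,128),(227,140),(354,270),(272,204)])):
    c=cam(n); M=masks(c)
    b=blob(M["mount"],*P[0],r=20); u,v,a=centre(b); print(n,"mount",u,v,a,ray(c,u,v,.014).round(4))
    b=blob(M["stamp"],*P[1],r=25); k=cv2.morphologyEx(b,cv2.MORPH_OPEN,cv2.getStructuringElement(cv2.MORPH_ELLIPSE,(9,9)))
    u,v,a=centre(k); d=ray(c,u,v,.007); t=b&~cv2.dilate(k,np.ones((3,3),np.uint8)); ys,xs=np.nonzero(t); print(n,"stamp",u,v,a,d.round(4),"resid px",len(xs))
    if len(xs):
        tt=blob(t>0,*P[1],r=25); ys,xs=np.nonzero(tt); p=ray(c,xs.mean(),ys.mean(),.010); print("  tab",xs.mean(),ys.mean(),p.round(4),np.degrees(np.arctan2(*(p-d)[1::-1])))
    # plate: not green
    g=~((M["H"]>50)&(M["H"]<90)&(M["S"]>90)); 
    b=blob(g,*P[3],r=29); b=cv2.morphologyEx(b,cv2.MORPH_OPEN,np.ones((7,7),np.uint8)); u,v,a=centre(b); pc=ray(c,u,v,.007); print(n,"plate",u,v,a,pc.round(4))
    b=blob(M["red"],*P[3],r=27); ys,xs=np.nonzero(b); p=ray(c,xs.mean(),ys.mean(),.014); print("  red",p.round(4),np.linalg.norm((p-pc)[:2]),np.degrees(np.arctan2(*(p-pc)[1::-1])))
    # weight
    th=60 if n=="top" else 105
    w=(M["V"]<th); b=blob(w,*P[2],r=26); 
    u,v,a=centre(b); print(n,"weight all",u,v,a,ray(c,u,v,.012).round(4))
    if n=="top": (u,v),ax,_=cv2.fitEllipse(max(cv2.findContours(b,0,1)[0],key=len)); print(u,v,ax)
E
```

```text
top mount 177.89806763285023 158.01545893719805 345.0 [0.5818 0.2748 0.014 ]
top stamp 182.27056962025316 205.47362869198312 316.0 [0.433  0.2594 0.007 ] resid px 1
  tab 183.0 193.0 [0.4716 0.2572 0.01  ] -3.1630685061679684
top plate 278.7841022568404 182.2174955062912 1669.0 [ 0.5033 -0.0405  0.007 ]
  red [ 0.5447 -0.0736  0.014 ] 0.052994771730160206 -38.61767810401576
top weight all 365.53310305123773 138.61427748992514 289.5 [ 0.6374 -0.312   0.012 ]
365.4854431152344 138.6033477783203 (18.196630477905273, 19.795825958251953)
side mount 268.4770642201835 128.1914373088685 272.5 [0.5801 0.2764 0.014 ]
side stamp 226.0 140.0 214.0 [0.4312 0.2621 0.007 ] resid px 6
  tab 237.5 138.0 [0.4693 0.2587 0.01  ] -5.000288743781045
side plate 272.26689792914954 203.65499842321034 1585.5 [ 0.5025 -0.0412  0.007 ]
  red [ 0.5423 -0.0701  0.014 ] 0.04924287140593618 -35.91999543193547
side weight all 354.14246323529414 271.000306372549 544.0 [ 0.6377 -0.3098  0.012 ]
```

servo_tool:
  steps:
    - {"dx": 0.3,"dy": -0.2}
    - {"dx": 0.6,"dy": -0.42}
    - {"dx": 0.9,"dy": -0.64}
    - {"dx": 0.92,"dy": -0.64}
    - {"dx": 0.92,"dy": -0.64}
  jaw: 1

```text
$.steps[0]: bad value
```

servo_tool:
  steps:
    - {"dx": 0.3,"dy": -0.2}
    - {"dx": 0.6,"dy": -0.42}
    - {"dx": 0.9,"dy": -0.64}
    - {"dx": 0.92,"dy": -0.64}
    - {"dx": 0.92,"dy": -0.64}

```text
$.steps[0]: bad value
```

servo_tool:
  steps:
    - {"dx": 0.3,"dy": -0.2}
    - {"dx": 0.6,"dy": -0.42}
    - {"dx": 0.9,"dy": -0.64}
    - {"dx": 0.92,"dy": -0.64}
    - {"dx": 0.92,"dy": -0.64}

```text
$.steps[0]: bad value
```

servo_tool:
  steps:
    - {"dx": 0.3,"dy": -0.2}
    - {"dx": 0.6,"dy": -0.42}
    - {"dx": 0.9,"dy": -0.64}
    - {"dx": 0.9,"dy": -0.65}
    - {"dx": 0.9,"dy": -0.65}

```text
$.steps[0]: bad value
```

All six fields are evidently required.

servo_tool:
  steps:
    - {"dx": 0.3,"dy": -0.2,"dz": 0,"wx": 0,"wy": 0,"wz": 0}
    - {"dx": 0.6,"dy": -0.42,"dz": 0,"wx": 0,"wy": 0,"wz": 0}
    - {"dx": 0.9,"dy": -0.64,"dz": 0,"wx": 0,"wy": 0,"wz": 0}
    - {"dx": 0.92,"dy": -0.64,"dz": 0,"wx": 0,"wy": 0,"wz": 0}
    - {"dx": 0.92,"dy": -0.64,"dz": 0,"wx": 0,"wy": 0,"wz": 0}
  jaw: 1

```text
time_s: 0.72
eef_pos: [0.3084, 0.4684, 0.2083]
eef_rot: [0.0, 0.192, 0.981, 0.0]
wrist_force: [-1.1, -0.6, -0.2]
opening: 1.0
grasp_force: 0.0
```

servo_tool:
  steps:
    - {"dx": 0.3,"dy": -0.22,"dz": 0,"wx": 0,"wy": 0,"wz": 0}
    - {"dx": 0.6,"dy": -0.43,"dz": 0,"wx": 0,"wy": 0,"wz": 0}
    - {"dx": 0.92,"dy": -0.65,"dz": 0,"wx": 0,"wy": 0,"wz": 0}
    - {"dx": 0.92,"dy": -0.65,"dz": 0,"wx": 0,"wy": 0,"wz": 0}
    - {"dx": 0.92,"dy": -0.65,"dz": 0,"wx": 0,"wy": 0,"wz": 0}

```text
time_s: 1.13
eef_pos: [0.3993, 0.4042, 0.2082]
eef_rot: [-0.0, 0.191, 0.982, 0.0]
wrist_force: [-0.0, -0.1, -0.0]
opening: 0.997
grasp_force: 0.0
```

servo_tool:
  steps:
    - {"dx": 0.3,"dy": -0.22,"dz": 0,"wx": 0,"wy": 0,"wz": 0}
    - {"dx": 0.6,"dy": -0.43,"dz": 0,"wx": 0,"wy": 0,"wz": 0}
    - {"dx": 0.92,"dy": -0.64,"dz": 0,"wx": 0,"wy": 0,"wz": 0}
    - {"dx": 0.92,"dy": -0.64,"dz": 0,"wx": 0,"wy": 0,"wz": 0}
    - {"dx": 0.92,"dy": -0.64,"dz": 0,"wx": 0,"wy": 0,"wz": 0}

```text
time_s: 1.55
eef_pos: [0.4906, 0.3409, 0.208]
eef_rot: [-0.0, 0.191, 0.982, 0.0]
wrist_force: [-0.5, 0.2, 0.2]
opening: 1.001
grasp_force: 0.0
```

servo_tool:
  steps:
    - {"dx": 0.3,"dy": -0.22,"dz": 0,"wx": 0,"wy": 0,"wz": 0}
    - {"dx": 0.6,"dy": -0.43,"dz": 0,"wx": 0,"wy": 0,"wz": 0}
    - {"dx": 0.9,"dy": -0.64,"dz": -0.3,"wx": 0,"wy": 0,"wz": 0}
    - {"dx": 0.9,"dy": -0.64,"dz": -0.6,"wx": 0,"wy": 0,"wz": 0}
    - {"dx": 0.9,"dy": -0.64,"dz": -0.9,"wx": 0,"wy": 0,"wz": 0}

```text
time_s: 1.97
eef_pos: [0.5811, 0.2773, 0.1175]
eef_rot: [0.001, 0.19, 0.982, 0.001]
wrist_force: [-0.8, -0.3, -1.3]
opening: 0.999
grasp_force: 0.0
```

servo_tool:
  steps:
    - {"dx": 0,"dy": 0,"dz": -0.2,"wx": 0,"wy": 0,"wz": 0}
    - {"dx": 0,"dy": 0,"dz": -0.4,"wx": 0,"wy": 0,"wz": 0}
    - {"dx": 0,"dy": 0,"dz": -0.6,"wx": 0,"wy": 0,"wz": 0}
    - {"dx": 0,"dy": 0,"dz": -0.6,"wx": 0,"wy": 0,"wz": 0}
    - {"dx": 0,"dy": 0,"dz": -0.6,"wx": 0,"wy": 0,"wz": 0}

```text
time_s: 2.38
eef_pos: [0.5783, 0.2782, 0.0572]
eef_rot: [-0.002, 0.189, 0.982, -0.001]
wrist_force: [0.1, 0.5, 0.4]
opening: 0.998
grasp_force: 0.0
```

servo_tool:
  steps:
    - {"dx": 0.01,"dy": -0.01,"dz": -0.2,"wx": 0,"wy": 0,"wz": 0}
    - {"dx": 0.01,"dy": -0.01,"dz": -0.4,"wx": 0,"wy": 0,"wz": 0}
    - {"dx": 0.01,"dy": -0.01,"dz": -0.5,"wx": 0,"wy": 0,"wz": 0}
    - {"dx": 0.01,"dy": -0.01,"dz": -0.58,"wx": 0,"wy": 0,"wz": 0}
    - {"dx": 0.01,"dy": -0.01,"dz": -0.58,"wx": 0,"wy": 0,"wz": 0}

```text
time_s: 2.8
eef_pos: [0.5808, 0.2758, -0.0003]
eef_rot: [-0.001, 0.19, 0.982, -0.0]
wrist_force: [-0.8, -0.4, -0.2]
opening: 1.002
grasp_force: 0.0
```

servo_tool:
  steps:
    - {"dx": 0,"dy": 0,"dz": 0,"wx": 0,"wy": 0,"wz": 0}
    - {"dx": 0,"dy": 0,"dz": 0,"wx": 0,"wy": 0,"wz": 0}
    - {"dx": 0,"dy": 0,"dz": 0,"wx": 0,"wy": 0,"wz": 0}
    - {"dx": 0,"dy": 0,"dz": 0,"wx": 0,"wy": 0,"wz": 0}
    - {"dx": 0,"dy": 0,"dz": 0,"wx": 0,"wy": 0,"wz": 0}
  jaw: 0.5

```text
time_s: 3.22
eef_pos: [0.5837, 0.2755, 0.0032]
eef_rot: [0.002, 0.19, 0.982, 0.0]
wrist_force: [-2.3, -1.6, 9.4]
opening: 0.501
grasp_force: 4.9
```

servo_tool:
  steps:
    - {"dx": 0,"dy": 0,"dz": 0,"wx": 0,"wy": 0,"wz": 0}
    - {"dx": 0,"dy": 0,"dz": 0,"wx": 0,"wy": 0,"wz": 0}
    - {"dx": 0,"dy": 0,"dz": 0,"wx": 0,"wy": 0,"wz": 0}
    - {"dx": 0,"dy": 0,"dz": 0,"wx": 0,"wy": 0,"wz": 0}
    - {"dx": 0,"dy": 0,"dz": 0,"wx": 0,"wy": 0,"wz": 0}
  jaw: 0.5

```text
time_s: 3.63
eef_pos: [0.5837, 0.2755, 0.0032]
eef_rot: [0.002, 0.19, 0.982, 0.001]
wrist_force: [-2.2, -1.2, 9.6]
opening: 0.501
grasp_force: 4.8
```

```bash
python3 - <<'E'
from h import *
a=cam("side")["img"][90:170,210:330]; b=cam("top")["img"][118:198,118:238]
cv2.imwrite("pics/g1.png",np.hstack([cv2.resize(x,(396,264),interpolation=2) for x in(a,b)]))
E
```

```text
(no output)
```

View pics/g1.png

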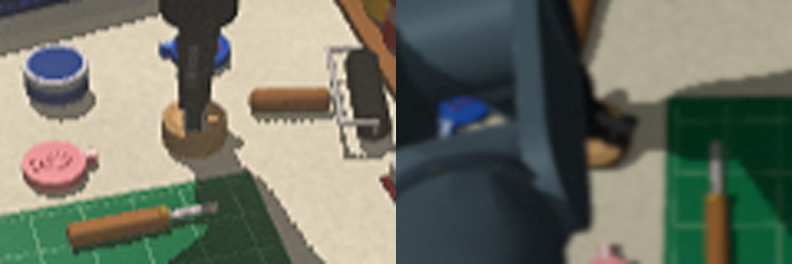

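```bash
python3 - <<'E'
from m import *
c=cam("side"); a=c["img"][85:150,235:305]
cv2.imwrite("pics/g2.png",cv2.resize(a,(646,600),interpolation=2))
b=blob(masks(c)["mount"],269,128,20); print(centre(b), cv2.boundingRect(b))
print(proj(c,(.5837,.2755,.003)),proj(c,(.581,.2756,.028)),ctrl.get_obs()["wrist_force"],ctrl.get_obs()["torque"])
for s in(-1,1):
  for r in (.0425,.033,.021): print(s,r,proj(c,(.5837+s*r*.37,.2755+s*r*.93,.008)))
E
```

```text
(268.4301282051282, 128.6275641025641, 260.0) (259, 121, 20, 17)
(np.float64(269.52945860397216), np.float64(130.71643502104604)) (np.float64(268.86795654800085), np.float64(125.03136329187643)) [-1.48808306 -2.2449593   9.73915551] [-0.50053854  0.45575622 -0.07295202]
-1 0.0425 (np.float64(268.21869427234543), np.float64(137.81344390017404))
-1 0.033 (np.float64(268.52192855933407), np.float64(135.941739676142))
-1 0.021 (np.float64(268.9010995218454), np.float64(133.60131867952393))
1 0.0425 (np.float64(270.8385618053854), np.float64(121.6423928732884))
1 0.033 (np.float64(270.55586394103864), np.float64(123.38733666601433))
1 0.021 (np.float64(270.1952411608333), np.float64(125.61326958308504))
```

View pics/g2.png

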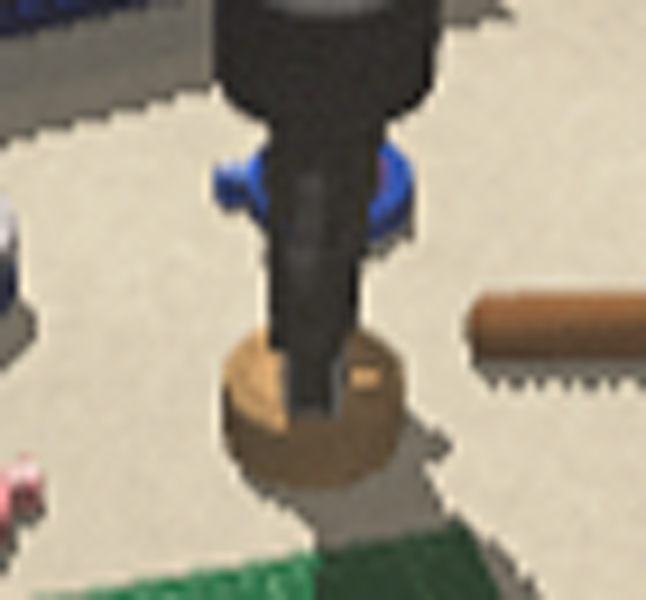

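```bash
python3 - <<'E'
from h import *
c=cam("side"); t=cam("top")
for s in(-1,1):
  for r in (.0425,.057):
    for z in (.2075,.2205,.233): print(s,r,z,np.round(proj(c,(.2145+s*r*.3735,.533+s*r*.9277,z)),1),np.round(proj(t,(.2145+s*r*.3735,.533+s*r*.9277,z)),1))
o=ctrl.get_obs(); print(o["q"],o["eef_pos"],o["opening"])
# where on z=.028 is tip pixel
print(ray(c,268.6,130,.028),ray(c,268.6,130,.012))
E
```

```text
-1 0.0425 0.2075 [136.5  58.7] [ 68.3 292.8]
-1 0.0425 0.2205 [135.6  55.1] [ 65.4 293.6]
-1 0.0425 0.233 [134.8  51.5] [ 62.6 294.3]
-1 0.057 0.2075 [135.1  61.1] [ 73.4 295. ]
-1 0.057 0.2205 [134.2  57.5] [ 70.6 295.8]
-1 0.057 0.233 [133.3  53.9] [ 67.9 296.6]
1 0.0425 0.2075 [144.5  45.3] [ 38.2 279.8]
1 0.0425 0.2205 [143.8  41.7] [ 34.9 280.4]
1 0.0425 0.233 [143.   38.2] [ 31.7 281. ]
1 0.057 0.2075 [145.8  43.1] [ 33.1 277.7]
1 0.057 0.2205 [145.1  39.5] [ 29.8 278.2]
1 0.057 0.233 [144.4  36. ] [ 26.5 278.8]
[ 2.57781642e-01  5.68282543e-01  1.54191927e+00 -6.69301431e-04
  1.02776942e+00 -9.29821429e-01] [0.58365409 0.27550175 0.0032081 ] 0.5028499337100926
[0.57320769 0.25111088 0.028     ] [0.57862889 0.26954406 0.012     ]
```

servo_tool:
  steps:
    - {"dx": 0,"dy": 0,"dz": 0.1,"wx": 0,"wy": 0,"wz": 0}
    - {"dx": 0,"dy": 0,"dz": 0.2,"wx": 0,"wy": 0,"wz": 0}
    - {"dx": 0,"dy": 0,"dz": 0.2,"wx": 0,"wy": 0,"wz": 0}
    - {"dx": 0,"dy": 0,"dz": 0.2,"wx": 0,"wy": 0,"wz": 0}
    - {"dx": 0,"dy": 0,"dz": 0.2,"wx": 0,"wy": 0,"wz": 0}

```text
time_s: 4.3
eef_pos: [0.5818, 0.2754, 0.0205]
eef_rot: [0.0, 0.19, 0.982, 0.0]
wrist_force: [-0.1, -0.2, -0.1]
opening: 0.499
grasp_force: 0.0
```

servo_tool:
  steps:
    - {"dx": 0,"dy": 0,"dz": 0,"wx": 0,"wy": 0,"wz": 0}
    - {"dx": 0,"dy": 0,"dz": 0,"wx": 0,"wy": 0,"wz": 0}
    - {"dx": 0,"dy": 0,"dz": 0,"wx": 0,"wy": 0,"wz": 0}
    - {"dx": 0,"dy": 0,"dz": 0,"wx": 0,"wy": 0,"wz": 0}
    - {"dx": 0,"dy": 0,"dz": 0,"wx": 0,"wy": 0,"wz": 0}
  jaw: 1

```text
time_s: 4.72
eef_pos: [0.5816, 0.2754, 0.02]
eef_rot: [-0.0, 0.19, 0.982, -0.0]
wrist_force: [1.0, 0.1, 1.0]
opening: 1.001
grasp_force: 0.0
```

```bash
python3 - <<'E'
from m import *
c=cam("side"); a=c["img"][85:150,235:305]
cv2.imwrite("pics/g3.png",cv2.resize(a,(646,600),interpolation=2))
o=ctrl.get_obs(); print(o["eef_pos"],o["opening"],o["wrist_force"],o["q"])
p=o["eef_pos"]
for s in(-1,1):
  for r in (.0425,.05):
    for z in (0,.013,.033): print(s,r,z,np.round(proj(c,p+[s*r*.3735,s*r*.9277,z]),1))
E
```

```text
[0.58162536 0.27536046 0.02007344] 0.9964451466425025 [ 0.17941981 -0.50202534 -0.52957724] [ 2.58072417e-01  5.42504688e-01  1.54055799e+00  2.36934886e-06
  1.05894743e+00 -9.29927474e-01]
-1 0.0425 0 [267.6 135.1]
-1 0.0425 0.013 [267.7 132.1]
-1 0.0425 0.033 [267.8 127.3]
-1 0.05 0 [267.4 136.6]
-1 0.05 0.013 [267.4 133.6]
-1 0.05 0.033 [267.5 128.8]
1 0.0425 0 [270.4 119. ]
1 0.0425 0.013 [270.5 115.9]
1 0.0425 0.033 [270.6 111.2]
1 0.05 0 [270.6 117.6]
1 0.05 0.013 [270.7 114.6]
1 0.05 0.033 [270.8 109.8]
```

View pics/g3.png

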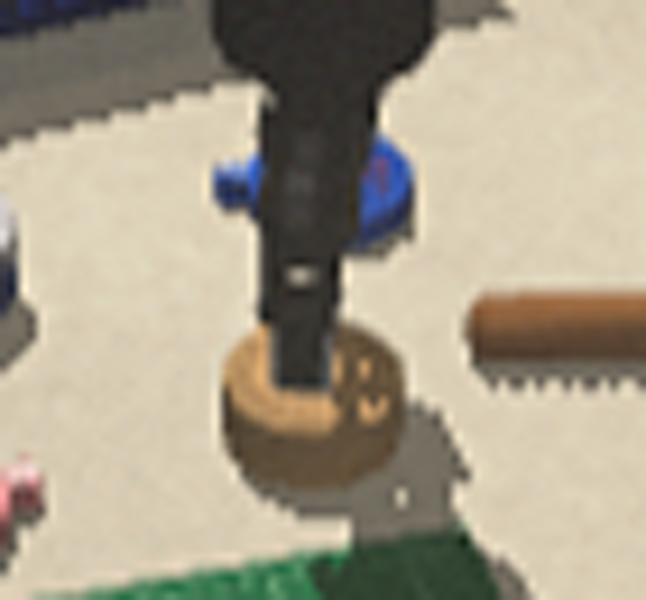

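servo_tool:
  steps:
    - {"dx": 0,"dy": 0,"dz": -0.1,"wx": 0,"wy": 0,"wz": 0}
    - {"dx": 0,"dy": 0,"dz": -0.2,"wx": 0,"wy": 0,"wz": 0}
    - {"dx": 0,"dy": 0,"dz": -0.3,"wx": 0,"wy": 0,"wz": 0}
    - {"dx": 0,"dy": 0,"dz": -0.38,"wx": 0,"wy": 0,"wz": 0}
    - {"dx": 0,"dy": 0,"dz": -0.44,"wx": 0,"wy": 0,"wz": 0}

```text
time_s: 5.18
eef_pos: [0.5806, 0.2751, -0.0259]
eef_rot: [-0.001, 0.19, 0.982, -0.001]
wrist_force: [-0.5, 0.7, 0.1]
opening: 1.0
grasp_force: 0.0
```

servo_tool:
  steps:
    - {"dx": 0,"dy": 0,"dz": 0,"wx": 0,"wy": 0,"wz": 0}
    - {"dx": 0,"dy": 0,"dz": 0,"wx": 0,"wy": 0,"wz": 0}
    - {"dx": 0,"dy": 0,"dz": 0,"wx": 0,"wy": 0,"wz": 0}
    - {"dx": 0,"dy": 0,"dz": 0,"wx": 0,"wy": 0,"wz": 0}
    - {"dx": 0,"dy": 0,"dz": 0,"wx": 0,"wy": 0,"wz": 0}
  jaw: 0.72

```text
time_s: 5.6
eef_pos: [0.5821, 0.2755, -0.0233]
eef_rot: [0.0, 0.19, 0.982, 0.0]
wrist_force: [0.2, 0.1, -1.1]
opening: 0.737
grasp_force: 65.6
```

servo_tool:
  steps:
    - {"dx": 0,"dy": 0,"dz": 0.1,"wx": 0,"wy": 0,"wz": 0}
    - {"dx": 0,"dy": 0,"dz": 0.3,"wx": 0,"wy": 0,"wz": 0}
    - {"dx": 0,"dy": 0,"dz": 0.5,"wx": 0,"wy": 0,"wz": 0}
    - {"dx": 0,"dy": 0,"dz": 0.7,"wx": 0,"wy": 0,"wz": 0}
    - {"dx": 0,"dy": 0,"dz": 0.7,"wx": 0,"wy": 0,"wz": 0}
  jaw: 0.6

```text
time_s: 6.02
eef_pos: [0.5853, 0.2764, 0.052]
eef_rot: [0.004, 0.19, 0.982, 0.002]
wrist_force: [0.5, 0.4, 0.3]
opening: 0.741
grasp_force: 65.8
```

servo_tool:
  steps:
    - {"dx": -0.02,"dy": -0.1,"dz": 0,"wx": 0,"wy": 0,"wz": 0}
    - {"dx": -0.06,"dy": -0.3,"dz": 0,"wx": 0,"wy": 0,"wz": 0}
    - {"dx": -0.12,"dy": -0.5,"dz": 0,"wx": 0,"wy": 0,"wz": 0}
    - {"dx": -0.16,"dy": -0.7,"dz": 0,"wx": 0,"wy": 0,"wz": 0}
    - {"dx": -0.2,"dy": -0.8,"dz": 0,"wx": 0,"wy": 0,"wz": 0}

```text
time_s: 6.43
eef_pos: [0.56, 0.1928, 0.0447]
eef_rot: [-0.001, 0.191, 0.982, -0.001]
wrist_force: [0.2, 0.3, -0.5]
opening: 0.742
grasp_force: 65.8
```

servo_tool:
  steps:
    - {"dx": -0.05,"dy": -0.2,"dz": 0,"wx": 0,"wy": 0,"wz": 0}
    - {"dx": -0.1,"dy": -0.4,"dz": 0,"wx": 0,"wy": 0,"wz": 0}
    - {"dx": -0.15,"dy": -0.6,"dz": 0,"wx": 0,"wy": 0,"wz": 0}
    - {"dx": -0.2,"dy": -0.8,"dz": 0,"wx": 0,"wy": 0,"wz": 0}
    - {"dx": -0.25,"dy": -1,"dz": 0,"wx": 0,"wy": 0,"wz": 0}

```text
time_s: 6.85
eef_pos: [0.5355, 0.0944, 0.0454]
eef_rot: [-0.001, 0.19, 0.982, -0.0]
wrist_force: [1.1, -0.4, -0.2]
opening: 0.737
grasp_force: 65.8
```

servo_tool:
  steps:
    - {"dx": -0.05,"dy": -0.2,"dz": 0,"wx": 0,"wy": 0,"wz": 0}
    - {"dx": -0.1,"dy": -0.4,"dz": 0,"wx": 0,"wy": 0,"wz": 0}
    - {"dx": -0.15,"dy": -0.6,"dz": 0,"wx": 0,"wy": 0,"wz": 0}
    - {"dx": -0.2,"dy": -0.8,"dz": 0,"wx": 0,"wy": 0,"wz": 0}
    - {"dx": -0.25,"dy": -1,"dz": 0,"wx": 0,"wy": 0,"wz": 0}

```text
time_s: 7.27
eef_pos: [0.5105, -0.0054, 0.0455]
eef_rot: [-0.001, 0.19, 0.982, 0.0]
wrist_force: [0.8, 0.7, -1.3]
opening: 0.742
grasp_force: 65.8
```

servo_tool:
  steps:
    - {"dx": -0.05,"dy": -0.2,"dz": 0,"wx": 0,"wy": 0,"wz": 0}
    - {"dx": -0.09,"dy": -0.36,"dz": 0,"wx": 0,"wy": 0,"wz": 0}
    - {"dx": -0.09,"dy": -0.36,"dz": -0.1,"wx": 0,"wy": 0,"wz": 0}
    - {"dx": -0.09,"dy": -0.36,"dz": -0.2,"wx": 0,"wy": 0,"wz": 0}
    - {"dx": -0.09,"dy": -0.36,"dz": -0.3,"wx": 0,"wy": 0,"wz": 0}

```text
time_s: 7.68
eef_pos: [0.5021, -0.0401, 0.0149]
eef_rot: [-0.001, 0.19, 0.982, 0.0]
wrist_force: [-0.2, 1.3, -1.3]
opening: 0.74
grasp_force: 65.9
```

servo_tool:
  steps:
    - {"dx": 0,"dy": 0,"dz": 0,"wx": 0,"wy": 0,"wz": 0}
    - {"dx": 0,"dy": 0,"dz": 0,"wx": 0,"wy": 0,"wz": 0}
    - {"dx": 0,"dy": 0,"dz": 0,"wx": 0,"wy": 0,"wz": 0}
    - {"dx": 0,"dy": 0,"dz": 0,"wx": 0,"wy": 0,"wz": 0}
    - {"dx": 0,"dy": 0,"dz": 0,"wx": 0,"wy": 0,"wz": 0}

```text
time_s: 8.1
eef_pos: [0.5033, -0.0404, 0.0167]
eef_rot: [0.0, 0.19, 0.982, -0.0]
wrist_force: [0.2, 0.1, 0.1]
opening: 0.74
grasp_force: 65.9
```

servo_tool:
  steps:
    - {"dx": 0,"dy": 0,"dz": -0.08,"wx": 0,"wy": 0,"wz": 0}
    - {"dx": 0,"dy": 0,"dz": -0.15,"wx": 0,"wy": 0,"wz": 0}
    - {"dx": 0,"dy": 0,"dz": -0.2,"wx": 0,"wy": 0,"wz": 0}
    - {"dx": 0,"dy": 0,"dz": -0.23,"wx": 0,"wy": 0,"wz": 0}
    - {"dx": 0,"dy": 0,"dz": -0.25,"wx": 0,"wy": 0,"wz": 0}

```text
time_s: 8.52
eef_pos: [0.5022, -0.0405, -0.0096]
eef_rot: [-0.001, 0.19, 0.982, 0.0]
wrist_force: [-0.8, 0.4, 0.5]
opening: 0.739
grasp_force: 65.9
```

servo_tool:
  steps:
    - {"dx": 0,"dy": 0,"dz": 0,"wx": 0,"wy": 0,"wz": 0}
    - {"dx": 0,"dy": 0,"dz": 0,"wx": 0,"wy": 0,"wz": 0}
    - {"dx": 0,"dy": 0,"dz": -0.01,"wx": 0,"wy": 0,"wz": 0}
    - {"dx": 0,"dy": 0,"dz": -0.01,"wx": 0,"wy": 0,"wz": 0}
    - {"dx": 0,"dy": 0,"dz": -0.01,"wx": 0,"wy": 0,"wz": 0}

```text
time_s: 8.93
eef_pos: [0.5029, -0.0406, -0.0095]
eef_rot: [0.0, 0.19, 0.982, -0.0]
wrist_force: [-0.4, 0.4, -0.7]
opening: 0.739
grasp_force: 65.9
```

servo_tool:
  steps:
    - {"dx": 0,"dy": 0,"dz": 0,"wx": 0,"wy": 0,"wz": 0}
    - {"dx": 0,"dy": 0,"dz": -0.01,"wx": 0,"wy": 0,"wz": 0}
    - {"dx": 0,"dy": 0,"dz": -0.01,"wx": 0,"wy": 0,"wz": 0}
    - {"dx": 0,"dy": 0,"dz": -0.01,"wx": 0,"wy": 0,"wz": 0}
    - {"dx": 0,"dy": 0,"dz": -0.01,"wx": 0,"wy": 0,"wz": 0}

```text
time_s: 9.35
eef_pos: [0.5031, -0.0407, -0.0101]
eef_rot: [0.0, 0.19, 0.982, -0.0]
wrist_force: [-1.3, 1.5, 5.4]
opening: 0.739
grasp_force: 66.7
```

servo_tool:
  steps:
    - {"dx": 0,"dy": 0,"dz": 0,"wx": 0,"wy": 0,"wz": 0}
    - {"dx": 0,"dy": 0,"dz": -0.01,"wx": 0,"wy": 0,"wz": 0}
    - {"dx": 0,"dy": 0,"dz": -0.01,"wx": 0,"wy": 0,"wz": 0}
    - {"dx": 0,"dy": 0,"dz": -0.01,"wx": 0,"wy": 0,"wz": 0}
    - {"dx": 0,"dy": 0,"dz": -0.01,"wx": 0,"wy": 0,"wz": 0}

```text
time_s: 9.77
eef_pos: [0.5031, -0.0407, -0.0101]
eef_rot: [0.0, 0.19, 0.982, -0.0]
wrist_force: [-6.9, 1.6, 16.8]
opening: 0.736
grasp_force: 68.2
```

servo_tool:
  steps:
    - {"dx": 0,"dy": 0,"dz": 0.02,"wx": 0,"wy": 0,"wz": 0}
    - {"dx": 0,"dy": 0,"dz": 0.02,"wx": 0,"wy": 0,"wz": 0}
    - {"dx": 0,"dy": 0,"dz": 0.02,"wx": 0,"wy": 0,"wz": 0}
    - {"dx": 0,"dy": 0,"dz": 0.02,"wx": 0,"wy": 0,"wz": 0}
    - {"dx": 0,"dy": 0,"dz": 0.02,"wx": 0,"wy": 0,"wz": 0}

```text
time_s: 10.18
eef_pos: [0.5026, -0.0405, -0.01]
eef_rot: [-0.0, 0.19, 0.982, 0.0]
wrist_force: [0.1, 0.1, -1.2]
opening: 0.736
grasp_force: 66.1
```

servo_tool:
  steps:
    - {"dx": 0,"dy": 0,"dz": 0,"wx": 0,"wy": 0,"wz": 0}
    - {"dx": 0,"dy": 0,"dz": 0,"wx": 0,"wy": 0,"wz": 0}
    - {"dx": 0,"dy": 0,"dz": 0,"wx": 0,"wy": 0,"wz": 0}
    - {"dx": 0,"dy": 0,"dz": 0,"wx": 0,"wy": 0,"wz": 0}
    - {"dx": 0,"dy": 0,"dz": 0,"wx": 0,"wy": 0,"wz": 0}
  jaw: 1

```text
time_s: 10.6
eef_pos: [0.5028, -0.0406, -0.0097]
eef_rot: [0.0, 0.19, 0.982, -0.0]
wrist_force: [-0.3, 0.2, 0.5]
opening: 1.001
grasp_force: 0.0
```

servo_tool:
  steps:
    - {"dx": 0,"dy": 0,"dz": 0.2,"wx": 0,"wy": 0,"wz": 0}
    - {"dx": 0,"dy": 0,"dz": 0.4,"wx": 0,"wy": 0,"wz": 0}
    - {"dx": 0,"dy": 0,"dz": 0.6,"wx": 0,"wy": 0,"wz": 0}
    - {"dx": 0,"dy": 0,"dz": 0.8,"wx": 0,"wy": 0,"wz": 0}
    - {"dx": 0,"dy": 0,"dz": 0.8,"wx": 0,"wy": 0,"wz": 0}

```text
time_s: 11.02
eef_pos: [0.5057, -0.0415, 0.0743]
eef_rot: [0.003, 0.19, 0.982, -0.0]
wrist_force: [0.8, 0.2, 0.9]
opening: 0.998
grasp_force: 0.0
```

servo_tool:
  steps:
    - {"dx": -0.08,"dy": 0.33,"dz": 0,"wx": 0,"wy": 0,"wz": 0.03}
    - {"dx": -0.16,"dy": 0.66,"dz": 0,"wx": 0,"wy": 0,"wz": 0.06}
    - {"dx": -0.24,"dy": 1,"dz": 0,"wx": 0,"wy": 0,"wz": 0.1}
    - {"dx": -0.24,"dy": 1,"dz": 0,"wx": 0,"wy": 0,"wz": 0.1}
    - {"dx": -0.24,"dy": 1,"dz": 0,"wx": 0,"wy": 0,"wz": 0.1}

```text
time_s: 11.43
eef_pos: [0.4779, 0.0609, 0.0697]
eef_rot: [-0.0, 0.033, 0.999, -0.0]
wrist_force: [0.7, 0.9, 0.1]
opening: 0.998
grasp_force: 0.0
```

```bash
python3 - <<'E'
from m import *
o=ctrl.get_obs(); print(o["eef_pos"],o["eef_rot"])
for n,P in (("top",[(277,178),(183,205)]),("side",[(272,195),(227,140)])):
    c=cam(n); M=masks(c); cv2.imwrite(f"/tmp/{n}1.png",c["img"])
    b=blob(M["mount"],*P[0],r=22); u,v,a=centre(b); print(n,"mount",u,v,a,ray(c,u,v,.028).round(4))
    if n=="side": sc=c["img"][160:240,230:310]
    s=15; H,S,V=M["H"],M["S"],M["V"]
    u0,v0=P[1]
    nt=(S<36)if n=="top" else (S<38)
    # stamp + tab: fg = pink with lower threshold, or white line
    fg=((H>165)|(H<10))&(S>50); b=blob(fg,u0,v0,22); ys,xs=np.nonzero(b); 
    d=np.array([ray(c,x,y,.010)[:2] for x,y in zip(xs,ys)]); cen=np.array(((.433,.2594),(.4312,.2621))[n=="side"])
    r=np.linalg.norm(d-cen,axis=1); t=d[r>.036]; print(n,"far px",len(t),t.mean(0),np.degrees(np.arctan2(*(t.mean(0)-cen)[::-1])))
A=[cv2.resize(cv2.imread(f"/tmp/{n}1.png")[v-30:v+30,u-30:u+30],(380,380),interpolation=2) for n,u,v in(("top",183,205),("side",272,200))]
cv2.imwrite("pics/p1.png",np.hstack(A))
E
```

```text
[0.4778578  0.06088844 0.06971289] [-4.37507811e-04  3.29337489e-02  9.99457441e-01 -2.39042902e-06]
top mount 278.6676631788739 181.05132037867463 334.5 [ 0.5037 -0.0397  0.028 ]
top far px 3 [0.47065822 0.26556097] 9.291405759803162
side mount 272.0055955235811 198.0079936051159 417.0 [ 0.5021 -0.038   0.028 ]
side far px 33 [0.43541323 0.23790982] -80.11983799745974
```

View pics/p1.png

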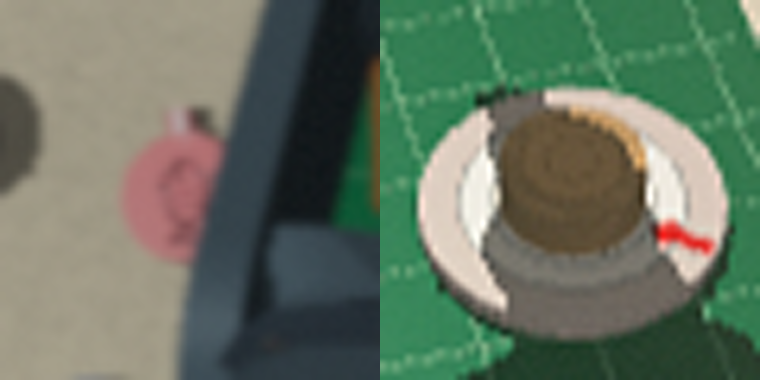

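```bash
python3 - <<'E'
from m import *
c=cam("top")
a=ray(c,181.4,194.3,.014);b=ray(c,182.4,206,.014);print(a,b,np.degrees(np.arctan2(*(a-b)[1::-1])))
for n,(u0,v0),cen in(("top",(183,205),(.433,.2594)),("side",(227,140),(.4312,.2621))):
    c=cam(n);H,S,V=[x.astype(int) for x in cv2.split(cv2.cvtColor(c["img"],cv2.COLOR_BGR2HSV))]
    print(n)
    for y in range(v0-16,v0+12):
        for x in range(u0-18,u0+18):
            p=ray(c,x,y,.014)[:2]-cen; r=np.hypot(*p); t=np.degrees(np.arctan2(p[1],p[0]))
            if .036<r<.047 and abs(t)<28: print((x,y),round(r*1e3),round(t),H[y,x],S[y,x],V[y,x])
E
```

```text
[0.4671341  0.26118793 0.014     ] [0.43079607 0.25726583 0.014     ] 6.160298074309436
top
(178, 191) 46 16 21 42 157
(179, 191) 45 12 19 43 161
(180, 191) 45 8 18 40 165
(181, 191) 45 4 17 40 164
(182, 191) 44 0 18 43 155
(183, 191) 44 -4 20 44 146
(184, 191) 45 -8 22 41 142
(185, 191) 45 -12 22 40 145
(186, 191) 46 -16 24 41 150
(187, 191) 47 -19 23 41 157
(175, 192) 47 28 24 41 156
(176, 192) 46 24 23 42 158
(177, 192) 44 21 22 42 157
(178, 192) 43 17 18 47 158
(179, 192) 42 13 11 46 162
(180, 192) 42 9 8 36 170
(181, 192) 41 4 7 35 168
(182, 192) 41 0 6 50 148
(183, 192) 41 -4 10 58 114
(184, 192) 42 -8 20 50 101
(185, 192) 42 -13 21 40 108
(186, 192) 43 -17 23 43 132
(187, 192) 44 -21 24 40 152
(188, 192) 45 -24 23 42 158
(189, 192) 47 -28 23 37 150
(176, 193) 43 26 23 41 156
(177, 193) 41 22 22 44 157
(178, 193) 40 18 16 48 158
(179, 193) 39 14 6 51 164
(180, 193) 39 9 1 37 174
(181, 193) 38 5 0 30 171
(182, 193) 38 0 2 52 147
(183, 193) 38 -5 3 74 104
(184, 193) 39 -9 13 57 80
(185, 193) 39 -14 22 42 90
(186, 193) 40 -18 23 41 123
(187, 193) 41 -22 23 41 150
(188, 193) 42 -26
[... 255 characters left out ...]
 215
(235, 134) 36 22 21 42 215
(236, 134) 39 19 21 42 213
(237, 134) 42 17 11 63 208
(238, 134) 45 15 14 51 218
(236, 135) 37 13 9 47 231
(237, 135) 40 10 8 44 230
(238, 135) 43 9 8 33 236
(239, 135) 46 7 21 42 214
(237, 136) 38 3 4 44 234
(238, 136) 41 2 1 46 247
(239, 136) 44 1 12 58 203
(237, 137) 37 -4 3 73 164
(238, 137) 40 -5 179 86 189
(239, 137) 43 -6 7 68 177
(240, 137) 47 -6 21 43 220
(237, 138) 36 -12 2 97 108
(238, 138) 40 -12 1 103 106
(239, 138) 43 -12 9 65 166
(240, 138) 46 -13 22 41 224
(237, 139) 37 -20 1 95 113
(238, 139) 40 -19 1 99 113
(239, 139) 43 -19 8 65 134
(240, 139) 46 -19 20 42 224
(237, 140) 38 -27 11 70 99
(238, 140) 41 -26 11 65 110
(239, 140) 44 -25 14 53 102
```

servo_tool:
  steps:
    - {"dx": -0.08,"dy": 0.33,"dz": 0,"wx": 0,"wy": 0,"wz": 0}
    - {"dx": -0.16,"dy": 0.66,"dz": 0,"wx": 0,"wy": 0,"wz": 0}
    - {"dx": -0.23,"dy": 1,"dz": 0,"wx": 0,"wy": 0,"wz": 0}
    - {"dx": -0.23,"dy": 1,"dz": 0,"wx": 0,"wy": 0,"wz": 0}
    - {"dx": -0.23,"dy": 1,"dz": 0,"wx": 0,"wy": 0,"wz": 0}

```text
time_s: 12.1
eef_pos: [0.4557, 0.16, 0.0702]
eef_rot: [-0.0, 0.033, 0.999, -0.0]
wrist_force: [-0.0, -0.2, -0.9]
opening: 1.003
grasp_force: 0.0
```

servo_tool:
  steps:
    - {"dx": -0.08,"dy": 0.33,"dz": 0,"wx": 0,"wy": 0,"wz": 0}
    - {"dx": -0.16,"dy": 0.66,"dz": 0,"wx": 0,"wy": 0,"wz": 0}
    - {"dx": -0.23,"dy": 1,"dz": 0,"wx": 0,"wy": 0,"wz": 0}
    - {"dx": -0.23,"dy": 1,"dz": -0.2,"wx": 0,"wy": 0,"wz": 0}
    - {"dx": -0.23,"dy": 1,"dz": -0.4,"wx": 0,"wy": 0,"wz": 0}

```text
time_s: 12.52
eef_pos: [0.4348, 0.2602, 0.0311]
eef_rot: [0.002, 0.034, 0.999, 0.001]
wrist_force: [-0.9, -0.1, -0.1]
opening: 1.001
grasp_force: 0.0
```

servo_tool:
  steps:
    - {"dx": 0,"dy": 0,"dz": 0,"wx": 0,"wy": 0,"wz": 0}
    - {"dx": 0,"dy": 0,"dz": 0,"wx": 0,"wy": 0,"wz": 0}
    - {"dx": 0,"dy": 0,"dz": 0,"wx": 0,"wy": 0,"wz": 0}
    - {"dx": 0,"dy": 0,"dz": 0,"wx": 0,"wy": 0,"wz": 0}
    - {"dx": 0,"dy": 0,"dz": 0,"wx": 0,"wy": 0,"wz": 0}

```text
time_s: 12.93
eef_pos: [0.4341, 0.2591, 0.0314]
eef_rot: [0.001, 0.035, 0.999, 0.0]
wrist_force: [-0.9, 0.6, 0.2]
opening: 0.999
grasp_force: 0.0
```

servo_tool:
  steps:
    - {"dx": -0.02,"dy": 0.01,"dz": -0.15,"wx": 0,"wy": 0,"wz": 0}
    - {"dx": -0.02,"dy": 0.01,"dz": -0.3,"wx": 0,"wy": 0,"wz": 0}
    - {"dx": -0.02,"dy": 0.01,"dz": -0.42,"wx": 0,"wy": 0,"wz": 0}
    - {"dx": -0.02,"dy": 0.01,"dz": -0.52,"wx": 0,"wy": 0,"wz": 0}
    - {"dx": -0.02,"dy": 0.01,"dz": -0.57,"wx": 0,"wy": 0,"wz": 0}

```text
time_s: 13.35
eef_pos: [0.4302, 0.2601, -0.0278]
eef_rot: [-0.001, 0.034, 0.999, -0.0]
wrist_force: [-0.6, -0.3, -0.7]
opening: 0.996
grasp_force: 0.0
```

servo_tool:
  steps:
    - {"dx": 0,"dy": 0,"dz": 0,"wx": 0,"wy": 0,"wz": 0}
    - {"dx": 0,"dy": 0,"dz": 0,"wx": 0,"wy": 0,"wz": 0}
    - {"dx": 0,"dy": 0,"dz": 0,"wx": 0,"wy": 0,"wz": 0}
    - {"dx": 0,"dy": 0,"dz": 0,"wx": 0,"wy": 0,"wz": 0}
    - {"dx": 0,"dy": 0,"dz": 0,"wx": 0,"wy": 0,"wz": 0}
  jaw: 0.62

```text
time_s: 13.77
eef_pos: [0.4316, 0.2607, -0.0259]
eef_rot: [0.001, 0.034, 0.999, 0.0]
wrist_force: [-0.4, 1.2, 3.5]
opening: 0.71
grasp_force: 64.9
```

servo_tool:
  steps:
    - {"dx": 0,"dy": 0,"dz": 0.1,"wx": 0,"wy": 0,"wz": 0}
    - {"dx": 0,"dy": 0,"dz": 0.3,"wx": 0,"wy": 0,"wz": 0}
    - {"dx": 0,"dy": 0,"dz": 0.5,"wx": 0,"wy": 0,"wz": 0}
    - {"dx": 0,"dy": 0,"dz": 0.7,"wx": 0,"wy": 0,"wz": 0}
    - {"dx": 0,"dy": 0,"dz": 0.8,"wx": 0,"wy": 0,"wz": 0}
  jaw: 0.55

```text
time_s: 14.18
eef_pos: [0.4321, 0.2609, 0.0562]
eef_rot: [0.002, 0.034, 0.999, 0.001]
wrist_force: [0.2, 1.3, -0.6]
opening: 0.705
grasp_force: 65.0
```

servo_tool:
  steps:
    - {"dx": 0.03,"dy": -0.12,"dz": 0,"wx": 0,"wy": 0,"wz": -0.02}
    - {"dx": 0.08,"dy": -0.34,"dz": 0,"wx": 0,"wy": 0,"wz": -0.04}
    - {"dx": 0.13,"dy": -0.56,"dz": 0,"wx": 0,"wy": 0,"wz": -0.06}
    - {"dx": 0.18,"dy": -0.78,"dz": 0,"wx": 0,"wy": 0,"wz": -0.08}
    - {"dx": 0.24,"dy": -1,"dz": 0,"wx": 0,"wy": 0,"wz": -0.08}

```text
time_s: 14.6
eef_pos: [0.4545, 0.1595, 0.0534]
eef_rot: [-0.0, 0.161, 0.987, -0.0]
wrist_force: [-0.2, -1.0, -0.8]
opening: 0.706
grasp_force: 64.8
```

servo_tool:
  steps:
    - {"dx": 0.05,"dy": -0.2,"dz": 0,"wx": 0,"wy": 0,"wz": -0.02}
    - {"dx": 0.1,"dy": -0.4,"dz": 0,"wx": 0,"wy": 0,"wz": -0.04}
    - {"dx": 0.14,"dy": -0.6,"dz": 0,"wx": 0,"wy": 0,"wz": -0.06}
    - {"dx": 0.19,"dy": -0.8,"dz": 0,"wx": 0,"wy": 0,"wz": -0.08}
    - {"dx": 0.24,"dy": -1,"dz": 0,"wx": 0,"wy": 0,"wz": -0.08}

```text
time_s: 15.02
eef_pos: [0.4786, 0.0594, 0.0534]
eef_rot: [-0.0, 0.283, 0.959, -0.0]
wrist_force: [0.4, 0.4, -1.0]
opening: 0.707
grasp_force: 64.8
```

servo_tool:
  steps:
    - {"dx": 0.05,"dy": -0.24,"dz": 0,"wx": 0,"wy": 0,"wz": -0.02}
    - {"dx": 0.1,"dy": -0.48,"dz": 0,"wx": 0,"wy": 0,"wz": -0.04}
    - {"dx": 0.16,"dy": -0.72,"dz": 0,"wx": 0,"wy": 0,"wz": -0.06}
    - {"dx": 0.2,"dy": -0.9,"dz": 0,"wx": 0,"wy": 0,"wz": -0.08}
    - {"dx": 0.23,"dy": -1,"dz": 0,"wx": 0,"wy": 0,"wz": -0.084}

```text
time_s: 15.43
eef_pos: [0.5021, -0.0416, 0.0536]
eef_rot: [0.0, 0.407, 0.913, -0.0]
wrist_force: [-0.2, -0.2, -1.6]
opening: 0.71
grasp_force: 64.8
```

servo_tool:
  steps:
    - {"dx": 0,"dy": 0,"dz": 0,"wx": 0,"wy": 0,"wz": 0}
    - {"dx": 0,"dy": 0,"dz": 0,"wx": 0,"wy": 0,"wz": 0}
    - {"dx": 0,"dy": 0,"dz": 0,"wx": 0,"wy": 0,"wz": 0}
    - {"dx": 0,"dy": 0,"dz": 0,"wx": 0,"wy": 0,"wz": 0}
    - {"dx": 0,"dy": 0,"dz": 0,"wx": 0,"wy": 0,"wz": 0}

```text
time_s: 15.85
eef_pos: [0.5014, -0.0385, 0.0532]
eef_rot: [-0.0, 0.405, 0.914, 0.0]
wrist_force: [0.6, -0.2, -0.6]
opening: 0.711
grasp_force: 64.8
```

```bash
python3 - <<'E'
from m import *
o=ctrl.get_obs(); print(o["eef_pos"],o["eef_rot"],o["opening"],o["grasp_force"])
c=cam("side"); z=o["eef_pos"][2]+.026
u,v=map(int,proj(c,(.503,-.04,z+.007))); cv2.imwrite("pics/s1.png",cv2.resize(c["img"][v-40:v+40,u-40:u+40],(600,600),interpolation=2))
M=masks(c); b=blob(M["stamp"],u,v,30); print(centre(b),ray(c,*centre(b)[:2],z+.007))
b=blob(M["mount"],272,195,22); print(centre(b),ray(c,*centre(b)[:2],.028)); print(u,v)
E
```

```text
[ 0.5013916  -0.03850133  0.05317807] [-2.59809247e-04  4.04666163e-01  9.14464449e-01  2.14084240e-05] 0.7110313357019779 64.82333779335022
(277.36270491803276, 184.47609289617486, 244.0) [ 0.51449861 -0.04342154  0.08617807]
(272.11047345767577, 199.60449545671923, 348.5) [ 0.50078291 -0.04385808  0.028     ]
272 184
```

View pics/s1.png

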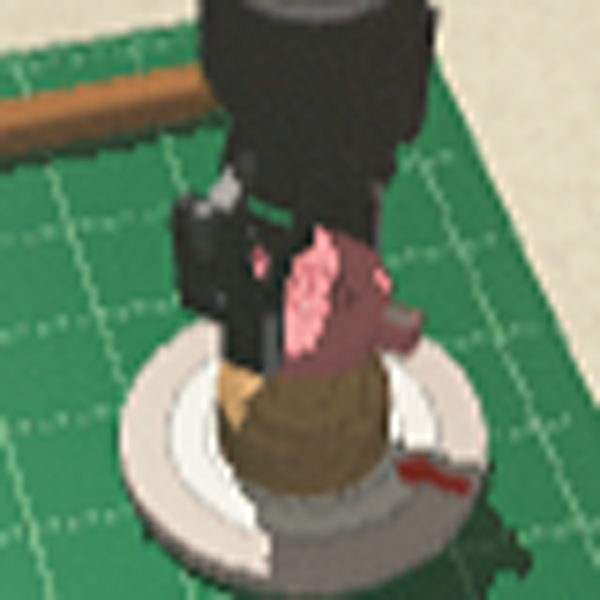

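```bash
python3 - <<'E'
from m import *
c=cam("side")
for uv in((286,186.5),(286,188),(285.5,187.3)):
    p=ray(c,*uv,.089); d=p-[.5014,-.0385,0]; print(p,np.hypot(*d[:2]),np.degrees(np.arctan2(d[1],d[0])))
for k in range(3): print(ctrl.get_obs()["eef_pos"]); cam("top")
print(proj(c,(.5014,-.0385,.086)))
for a in(-30,-37.5,-45): print(a,proj(c,(.5014+.04*np.cos(np.radians(a)),-.0385+.04*np.sin(np.radians(a)),.089)))
E
```

```text
[ 0.53411459 -0.05908811  0.089     ] 0.03865377820167412 -32.18322772820396
[ 0.53248301 -0.06435023  0.089     ] 0.040427570167997647 -39.74865377100672
[ 0.53193908 -0.06155316  0.089     ] 0.038263348130191145 -37.048204773893445
[ 0.5015949  -0.03880768  0.05324833]
[ 0.50166494 -0.03897434  0.05330537]
[ 0.50172014 -0.03912515  0.05332371]
(np.float64(272.2383687946496), np.float64(184.1447677988202))
-30 (np.float64(286.6165019812908), np.float64(186.21170592932577))
-37.5 (np.float64(286.06597264638486), np.float64(187.55848821409836))
-45 (np.float64(285.27338523892433), np.float64(188.84074090338044))
```

servo_tool:
  steps:
    - {"dx": 0,"dy": 0,"dz": -0.08,"wx": 0,"wy": 0,"wz": 0}
    - {"dx": 0,"dy": 0,"dz": -0.16,"wx": 0,"wy": 0,"wz": 0}
    - {"dx": 0,"dy": 0,"dz": -0.24,"wx": 0,"wy": 0,"wz": 0}
    - {"dx": 0,"dy": 0,"dz": -0.3,"wx": 0,"wy": 0,"wz": 0}
    - {"dx": 0,"dy": 0,"dz": -0.34,"wx": 0,"wy": 0,"wz": 0}

```text
time_s: 16.52
eef_pos: [0.5008, -0.0394, 0.0177]
eef_rot: [-0.001, 0.406, 0.914, -0.0]
wrist_force: [-0.2, -0.1, -0.2]
opening: 0.709
grasp_force: 64.8
```

servo_tool:
  steps:
    - {"dx": 0,"dy": 0,"dz": 0,"wx": 0,"wy": 0,"wz": 0}
    - {"dx": 0,"dy": 0,"dz": 0,"wx": 0,"wy": 0,"wz": 0}
    - {"dx": 0,"dy": 0,"dz": 0,"wx": 0,"wy": 0,"wz": 0}
    - {"dx": 0,"dy": 0,"dz": 0,"wx": 0,"wy": 0,"wz": 0}
    - {"dx": 0,"dy": 0,"dz": 0,"wx": 0,"wy": 0,"wz": 0}

```text
time_s: 16.93
eef_pos: [0.5021, -0.0397, 0.0197]
eef_rot: [0.0, 0.406, 0.914, 0.0]
wrist_force: [-0.1, -0.9, 0.1]
opening: 0.71
grasp_force: 64.8
```

servo_tool:
  steps:
    - {"dx": 0.01,"dy": -0.01,"dz": -0.01,"wx": 0,"wy": 0,"wz": 0}
    - {"dx": 0.01,"dy": -0.01,"dz": -0.02,"wx": 0,"wy": 0,"wz": 0}
    - {"dx": 0.01,"dy": -0.01,"dz": -0.03,"wx": 0,"wy": 0,"wz": 0}
    - {"dx": 0.01,"dy": -0.01,"dz": -0.03,"wx": 0,"wy": 0,"wz": 0}
    - {"dx": 0.01,"dy": -0.01,"dz": -0.03,"wx": 0,"wy": 0,"wz": 0}

```text
time_s: 17.35
eef_pos: [0.5027, -0.0406, 0.0162]
eef_rot: [-0.0, 0.406, 0.914, -0.0]
wrist_force: [0.1, 0.0, -1.2]
opening: 0.71
grasp_force: 65.1
```

servo_tool:
  steps:
    - {"dx": 0,"dy": 0,"dz": -0.01,"wx": 0,"wy": 0,"wz": 0}
    - {"dx": 0,"dy": 0,"dz": -0.01,"wx": 0,"wy": 0,"wz": 0}
    - {"dx": 0,"dy": 0,"dz": -0.01,"wx": 0,"wy": 0,"wz": 0}
    - {"dx": 0,"dy": 0,"dz": -0.01,"wx": 0,"wy": 0,"wz": 0}
    - {"dx": 0,"dy": 0,"dz": -0.01,"wx": 0,"wy": 0,"wz": 0}

```text
time_s: 17.77
eef_pos: [0.5028, -0.0406, 0.0161]
eef_rot: [-0.0, 0.405, 0.914, -0.0]
wrist_force: [-4.5, 1.7, 8.4]
opening: 0.714
grasp_force: 66.0
```

servo_tool:
  steps:
    - {"dx": 0,"dy": 0,"dz": 0.01,"wx": 0,"wy": 0,"wz": 0}
    - {"dx": 0,"dy": 0,"dz": 0.01,"wx": 0,"wy": 0,"wz": 0}
    - {"dx": 0,"dy": 0,"dz": 0.01,"wx": 0,"wy": 0,"wz": 0}
    - {"dx": 0,"dy": 0,"dz": 0.01,"wx": 0,"wy": 0,"wz": 0}
    - {"dx": 0,"dy": 0,"dz": 0.01,"wx": 0,"wy": 0,"wz": 0}

```text
time_s: 18.18
eef_pos: [0.5027, -0.0406, 0.0161]
eef_rot: [-0.0, 0.406, 0.914, -0.0]
wrist_force: [0.4, 0.6, -0.2]
opening: 0.706
grasp_force: 65.0
```

servo_tool:
  steps:
    - {"dx": 0,"dy": 0,"dz": 0,"wx": 0,"wy": 0,"wz": 0}
    - {"dx": 0,"dy": 0,"dz": 0,"wx": 0,"wy": 0,"wz": 0}
    - {"dx": 0,"dy": 0,"dz": 0,"wx": 0,"wy": 0,"wz": 0}
    - {"dx": 0,"dy": 0,"dz": 0,"wx": 0,"wy": 0,"wz": 0}
    - {"dx": 0,"dy": 0,"dz": 0,"wx": 0,"wy": 0,"wz": 0}
  jaw: 1

```text
time_s: 18.6
eef_pos: [0.5028, -0.0406, 0.0163]
eef_rot: [0.0, 0.406, 0.914, 0.0]
wrist_force: [0.3, -0.5, 0.1]
opening: 0.997
grasp_force: 0.0
```

servo_tool:
  steps:
    - {"dx": 0,"dy": 0,"dz": 0.2,"wx": 0,"wy": 0,"wz": 0}
    - {"dx": 0,"dy": 0,"dz": 0.4,"wx": 0,"wy": 0,"wz": 0}
    - {"dx": 0,"dy": 0,"dz": 0.6,"wx": 0,"wy": 0,"wz": 0}
    - {"dx": 0,"dy": 0,"dz": 0.8,"wx": 0,"wy": 0,"wz": 0}
    - {"dx": 0,"dy": 0,"dz": 0.9,"wx": 0,"wy": 0,"wz": 0}

```text
time_s: 19.02
eef_pos: [0.5041, -0.041, 0.1088]
eef_rot: [0.002, 0.406, 0.914, 0.0]
wrist_force: [0.5, -0.8, 0.3]
opening: 0.995
grasp_force: 0.0
```

servo_tool:
  steps:
    - {"dx": 0.12,"dy": -0.25,"dz": 0,"wx": 0,"wy": 0,"wz": 0}
    - {"dx": 0.24,"dy": -0.5,"dz": 0,"wx": 0,"wy": 0,"wz": 0}
    - {"dx": 0.36,"dy": -0.75,"dz": 0,"wx": 0,"wy": 0,"wz": 0}
    - {"dx": 0.44,"dy": -0.9,"dz": 0,"wx": 0,"wy": 0,"wz": 0}
    - {"dx": 0.44,"dy": -0.9,"dz": 0,"wx": 0,"wy": 0,"wz": 0}

```text
time_s: 19.43
eef_pos: [0.5481, -0.1338, 0.1062]
eef_rot: [0.001, 0.407, 0.914, -0.0]
wrist_force: [-0.4, 0.5, 0.6]
opening: 0.999
grasp_force: 0.0
```

```bash
python3 - <<'E'
from m import *
o=ctrl.get_obs(); print(o["eef_pos"],o["eef_rot"],o["wrist_force"])
for n in("top","side"):
    c=cam(n); M=masks(c); u,v=map(int,proj(c,(.503,-.04,.05)))
    cv2.imwrite(f"/tmp/{n}2.png",c["img"][v-35:v+35,u-35:u+35]); print(n,u,v)
    b=blob(M["stamp"],u,v,25); k=cv2.morphologyEx(b,cv2.MORPH_OPEN,cv2.getStructuringElement(cv2.MORPH_ELLIPSE,(9,9))); x=centre(k); print("stamp",x,ray(c,*x[:2],.049).round(4))
    b=blob(M["mount"],u,v+3,22); x=centre(b); print("mount",x,ray(c,*x[:2],.028).round(4))
    # brushes & bottle
    if n=="top":
      H,S,V=M["H"],M["S"],M["V"]; 
    for nm,(a,b2) in dict(tip1=(538/1.5625,127/1.5625),tip2=(541/1.5625,152/1.5625)).items():
      if n=="top": print(nm,ray(c,a,b2,.175))
cv2.imwrite("pics/s2.png",np.hstack([cv2.resize(cv2.imread(f"/tmp/{n}2.png"),(400,400),interpolation=2) for n in("top","side")]))
E
```

```text
[ 0.54811584 -0.13381424  0.10622644] [ 9.05316250e-04  4.06766675e-01  9.13531566e-01 -3.62794998e-04] [-0.38328595  0.52786814  0.59187289]
top 278 180Traceback (most recent call last):
  File "<stdin>", line 6, in <module>
  File "m.py", line 5, in blob
    i=max(range(1,n),key=lambda i:s[i,4]); return (l==i).astype(np.uint8)
ValueError: max() iterable argument is empty
```

```bash
python3 - <<'E'
from m import *
c=cam("side"); M=masks(c); u,v=map(int,proj(c,(.503,-.04,.05)))
b=blob(M["stamp"],u,v,25); k=cv2.morphologyEx(b,cv2.MORPH_OPEN,cv2.getStructuringElement(cv2.MORPH_ELLIPSE,(9,9)));x=centre(b); print("stamp+tab",x,ray(c,*x[:2],.049).round(4)); x=centre(k); print("stamp",x,ray(c,*x[:2],.049).round(4))
b=blob(M["mount"],u,v+6,22); x=centre(b); print("mount",x,cv2.boundingRect(b))
g=~((M["H"]>50)&(M["H"]<90)&(M["S"]>90))
s=1/1.5625
for nm,p,z in(("tip1",(590,285),.177),("tip2",(615,303),.17),("bottlecap",(541,288),.112),("jar",(585,360),.03),("mug",(427,410),.09)): print(nm,ray(c,p[0]*s,p[1]*s,z).round(3))
E
```

```text
stamp+tab (273.39908045977006, 193.6101149425287, 362.5) [ 0.5049 -0.041   0.049 ]
stamp (272.2643678160919, 193.16666666666666, 319.0) [ 0.5023 -0.0386  0.049 ]
mount (270.80810234541576, 202.0184790334044, 234.5) (261, 193, 23, 17)
tip1 [ 0.727 -0.18   0.177]
tip2 [ 0.752 -0.22   0.17 ]
bottlecap [ 0.683 -0.112  0.112]
jar [ 0.732 -0.218  0.03 ]
mug [ 0.434 -0.282  0.09 ]
```

servo_tool:
  steps:
    - {"dx": 0.1,"dy": -0.2,"dz": 0,"wx": 0,"wy": 0,"wz": -0.03}
    - {"dx": 0.2,"dy": -0.4,"dz": 0,"wx": 0,"wy": 0,"wz": -0.06}
    - {"dx": 0.3,"dy": -0.6,"dz": 0,"wx": 0,"wy": 0,"wz": -0.09}
    - {"dx": 0.4,"dy": -0.8,"dz": 0,"wx": 0,"wy": 0,"wz": -0.12}
    - {"dx": 0.45,"dy": -0.89,"dz": 0,"wx": 0,"wy": 0,"wz": -0.12}

```text
time_s: 19.95
eef_pos: [0.5921, -0.2204, 0.1061]
eef_rot: [0.0, 0.571, 0.821, -0.0]
wrist_force: [0.8, 0.0, 0.6]
opening: 0.999
grasp_force: 0.0
```

servo_tool:
  steps:
    - {"dx": 0.1,"dy": -0.2,"dz": 0,"wx": 0,"wy": 0,"wz": -0.03}
    - {"dx": 0.2,"dy": -0.4,"dz": 0,"wx": 0,"wy": 0,"wz": -0.06}
    - {"dx": 0.3,"dy": -0.6,"dz": 0,"wx": 0,"wy": 0,"wz": -0.09}
    - {"dx": 0.4,"dy": -0.8,"dz": 0,"wx": 0,"wy": 0,"wz": -0.12}
    - {"dx": 0.45,"dy": -0.89,"dz": 0,"wx": 0,"wy": 0,"wz": -0.12}

```text
time_s: 20.37
eef_pos: [0.6371, -0.3094, 0.106]
eef_rot: [-0.0, 0.714, 0.7, -0.0]
wrist_force: [-0.2, -0.2, -0.7]
opening: 1.0
grasp_force: 0.0
```

servo_tool:
  steps:
    - {"dx": 0,"dy": 0,"dz": 0,"wx": 0,"wy": 0,"wz": 0}
    - {"dx": 0,"dy": 0,"dz": 0,"wx": 0,"wy": 0,"wz": 0}
    - {"dx": 0,"dy": 0,"dz": 0,"wx": 0,"wy": 0,"wz": 0}
    - {"dx": 0,"dy": 0,"dz": 0,"wx": 0,"wy": 0,"wz": 0}
    - {"dx": 0,"dy": 0,"dz": 0,"wx": 0,"wy": 0,"wz": 0}

```text
time_s: 20.78
eef_pos: [0.6366, -0.3073, 0.1064]
eef_rot: [-0.0, 0.713, 0.701, 0.0]
wrist_force: [0.6, -0.2, 0.5]
opening: 1.003
grasp_force: 0.0
```

```bash
python3 - <<'E'
from m import *
print(ctrl.get_obs()["eef_pos"])
for n in("top","side"):
    c=cam(n); M=masks(c); u,v=map(int,proj(c,(.503,-.04,.049)))
    try:
        b=blob(M["stamp"],u,v,25); k=cv2.morphologyEx(b,cv2.MORPH_OPEN,cv2.getStructuringElement(cv2.MORPH_ELLIPSE,(9,9))); x=centre(k); p=ray(c,*x[:2],.049);print(n,"stamp",x,p.round(4))
        y=centre(b&~cv2.dilate(k,np.ones((2,2),np.uint8))) if 0 else None
        ys,xs=np.nonzero(b); d=np.array([ray(c,a,e,.052)[:2] for a,e in zip(xs,ys)])-p[:2]; t=d[np.hypot(*d.T)>.036].mean(0); print(np.degrees(np.arctan2(t[1],t[0])),t)
    except Exception as e: print(n,e)
E
```

```text
[ 0.63657042 -0.30730434  0.10638136]
top stamp (279.66471163245353, 180.03714565004887, 341.0) [ 0.5036 -0.0422  0.049 ]
-43.202126693043965 [ 0.0333824  -0.03135049]
side stamp (272.19063180827885, 193.06590413943354, 306.0) [ 0.5022 -0.0381  0.049 ]
-63.26313676876642 [ 0.01586084 -0.0314853 ]
```

servo_tool:
  steps:
    - {"dx": 0.01,"dy": -0.01,"dz": -0.15,"wx": 0,"wy": 0,"wz": 0}
    - {"dx": 0.01,"dy": -0.01,"dz": -0.3,"wx": 0,"wy": 0,"wz": 0}
    - {"dx": 0.01,"dy": -0.01,"dz": -0.45,"wx": 0,"wy": 0,"wz": 0}
    - {"dx": 0.01,"dy": -0.01,"dz": -0.6,"wx": 0,"wy": 0,"wz": 0}
    - {"dx": 0.01,"dy": -0.01,"dz": -0.75,"wx": 0,"wy": 0,"wz": 0}

```text
time_s: 21.3
eef_pos: [0.6368, -0.309, 0.0283]
eef_rot: [-0.001, 0.714, 0.701, -0.0]
wrist_force: [0.7, -0.0, -0.2]
opening: 1.001
grasp_force: 0.0
```

servo_tool:
  steps:
    - {"dx": 0,"dy": 0,"dz": -0.05,"wx": 0,"wy": 0,"wz": 0}
    - {"dx": 0,"dy": 0,"dz": -0.1,"wx": 0,"wy": 0,"wz": 0}
    - {"dx": 0,"dy": 0,"dz": -0.15,"wx": 0,"wy": 0,"wz": 0}
    - {"dx": 0,"dy": 0,"dz": -0.2,"wx": 0,"wy": 0,"wz": 0}
    - {"dx": 0,"dy": 0,"dz": -0.2,"wx": 0,"wy": 0,"wz": 0}

```text
time_s: 21.72
eef_pos: [0.6376, -0.3095, 0.0106]
eef_rot: [-0.0, 0.714, 0.701, -0.0]
wrist_force: [0.2, -0.8, -0.9]
opening: 1.001
grasp_force: 0.0
```

servo_tool:
  steps:
    - {"dx": 0,"dy": 0,"dz": 0,"wx": 0,"wy": 0,"wz": 0}
    - {"dx": 0,"dy": 0,"dz": 0,"wx": 0,"wy": 0,"wz": 0}
    - {"dx": 0,"dy": 0,"dz": 0,"wx": 0,"wy": 0,"wz": 0}
    - {"dx": 0,"dy": 0,"dz": 0,"wx": 0,"wy": 0,"wz": 0}
    - {"dx": 0,"dy": 0,"dz": 0,"wx": 0,"wy": 0,"wz": 0}

```text
time_s: 22.13
eef_pos: [0.638, -0.3098, 0.0118]
eef_rot: [0.0, 0.714, 0.701, 0.0]
wrist_force: [-0.7, -0.5, -0.4]
opening: 1.0
grasp_force: 0.0
```

servo_tool:
  steps:
    - {"dx": 0,"dy": -0.01,"dz": 0,"wx": 0,"wy": 0,"wz": 0}
    - {"dx": 0,"dy": -0.01,"dz": 0,"wx": 0,"wy": 0,"wz": 0}
    - {"dx": 0,"dy": -0.01,"dz": 0,"wx": 0,"wy": 0,"wz": 0}
    - {"dx": 0,"dy": -0.01,"dz": 0,"wx": 0,"wy": 0,"wz": 0}
    - {"dx": 0,"dy": -0.01,"dz": 0,"wx": 0,"wy": 0,"wz": 0}
  jaw: 0.45

```text
time_s: 22.55
eef_pos: [0.6377, -0.3106, 0.0112]
eef_rot: [-0.0, 0.714, 0.701, -0.0]
wrist_force: [0.6, 0.5, -0.1]
opening: 0.45
grasp_force: 0.0
```

servo_tool:
  steps:
    - {"dx": 0,"dy": 0,"dz": 0,"wx": 0,"wy": 0,"wz": 0}
    - {"dx": 0,"dy": 0,"dz": 0,"wx": 0,"wy": 0,"wz": 0}
    - {"dx": 0,"dy": 0,"dz": 0,"wx": 0,"wy": 0,"wz": 0}
    - {"dx": 0,"dy": 0,"dz": 0,"wx": 0,"wy": 0,"wz": 0}
    - {"dx": 0,"dy": 0,"dz": 0,"wx": 0,"wy": 0,"wz": 0}
  jaw: 0.15

```text
time_s: 22.97
eef_pos: [0.638, -0.3107, 0.0116]
eef_rot: [0.0, 0.714, 0.701, 0.0]
wrist_force: [-0.7, -0.1, 2.8]
opening: 0.305
grasp_force: 59.8
```

servo_tool:
  steps:
    - {"dx": 0,"dy": 0,"dz": 0,"wx": 0,"wy": 0,"wz": 0}
    - {"dx": 0,"dy": 0,"dz": 0,"wx": 0,"wy": 0,"wz": 0}
    - {"dx": 0,"dy": 0,"dz": 0,"wx": 0,"wy": 0,"wz": 0}
    - {"dx": 0,"dy": 0,"dz": 0,"wx": 0,"wy": 0,"wz": 0}
    - {"dx": 0,"dy": 0,"dz": 0,"wx": 0,"wy": 0,"wz": 0}

```text
time_s: 23.38
eef_pos: [0.638, -0.3108, 0.0116]
eef_rot: [0.0, 0.714, 0.701, 0.0]
wrist_force: [0.2, 0.2, 4.3]
opening: 0.301
grasp_force: 59.9
```

servo_tool:
  steps:
    - {"dx": 0,"dy": 0,"dz": 0.1,"wx": 0,"wy": 0,"wz": 0}
    - {"dx": 0,"dy": 0,"dz": 0.3,"wx": 0,"wy": 0,"wz": 0}
    - {"dx": 0,"dy": 0,"dz": 0.5,"wx": 0,"wy": 0,"wz": 0}
    - {"dx": 0,"dy": 0,"dz": 0.7,"wx": 0,"wy": 0,"wz": 0}
    - {"dx": 0,"dy": 0,"dz": 0.9,"wx": 0,"wy": 0,"wz": 0}

```text
time_s: 23.8
eef_pos: [0.6363, -0.3096, 0.1003]
eef_rot: [-0.002, 0.714, 0.701, -0.0]
wrist_force: [0.0, -0.0, -6.2]
opening: 0.301
grasp_force: 60.0
```

servo_tool:
  steps:
    - {"dx": -0.05,"dy": 0.1,"dz": 0,"wx": 0,"wy": 0,"wz": 0}
    - {"dx": -0.14,"dy": 0.28,"dz": 0,"wx": 0,"wy": 0,"wz": 0}
    - {"dx": -0.24,"dy": 0.48,"dz": 0,"wx": 0,"wy": 0,"wz": 0}
    - {"dx": -0.34,"dy": 0.68,"dz": 0,"wx": 0,"wy": 0,"wz": 0}
    - {"dx": -0.45,"dy": 0.9,"dz": 0,"wx": 0,"wy": 0,"wz": 0}

```text
time_s: 24.22
eef_pos: [0.5908, -0.2193, 0.0998]
eef_rot: [-0.002, 0.714, 0.7, -0.0]
wrist_force: [0.5, 0.4, -5.9]
opening: 0.304
grasp_force: 60.1
```

servo_tool:
  steps:
    - {"dx": -0.1,"dy": 0.2,"dz": 0,"wx": 0,"wy": 0,"wz": 0}
    - {"dx": -0.2,"dy": 0.4,"dz": 0,"wx": 0,"wy": 0,"wz": 0}
    - {"dx": -0.28,"dy": 0.56,"dz": 0,"wx": 0,"wy": 0,"wz": 0}
    - {"dx": -0.36,"dy": 0.72,"dz": 0,"wx": 0,"wy": 0,"wz": 0}
    - {"dx": -0.45,"dy": 0.9,"dz": 0,"wx": 0,"wy": 0,"wz": 0}

```text
time_s: 24.63
eef_pos: [0.546, -0.1294, 0.1002]
eef_rot: [-0.001, 0.714, 0.701, -0.001]
wrist_force: [0.1, -0.0, -5.8]
opening: 0.303
grasp_force: 60.1
```

servo_tool:
  steps:
    - {"dx": -0.1,"dy": 0.2,"dz": 0,"wx": 0,"wy": 0,"wz": 0}
    - {"dx": -0.2,"dy": 0.4,"dz": 0,"wx": 0,"wy": 0,"wz": 0}
    - {"dx": -0.3,"dy": 0.6,"dz": 0,"wx": 0,"wy": 0,"wz": 0}
    - {"dx": -0.4,"dy": 0.8,"dz": 0,"wx": 0,"wy": 0,"wz": 0}
    - {"dx": -0.45,"dy": 0.9,"dz": 0,"wx": 0,"wy": 0,"wz": 0}

```text
time_s: 25.05
eef_pos: [0.4997, -0.0379, 0.0999]
eef_rot: [-0.002, 0.713, 0.701, -0.001]
wrist_force: [0.9, 0.7, -6.2]
opening: 0.304
grasp_force: 60.1
```

servo_tool:
  steps:
    - {"dx": 0,"dy": 0,"dz": 0,"wx": 0,"wy": 0,"wz": 0}
    - {"dx": 0,"dy": 0,"dz": 0,"wx": 0,"wy": 0,"wz": 0}
    - {"dx": 0,"dy": 0,"dz": 0,"wx": 0,"wy": 0,"wz": 0}
    - {"dx": 0,"dy": 0,"dz": 0,"wx": 0,"wy": 0,"wz": 0}
    - {"dx": 0,"dy": 0,"dz": 0,"wx": 0,"wy": 0,"wz": 0}

```text
time_s: 25.47
eef_pos: [0.5031, -0.0415, 0.1013]
eef_rot: [0.0, 0.714, 0.7, -0.0]
wrist_force: [-0.3, 0.6, -6.3]
opening: 0.302
grasp_force: 60.1
```

```bash
python3 - <<'E'
from m import *
o=ctrl.get_obs(); print(o["eef_pos"],o["wrist_force"])
c=cam("side"); u,v=map(int,proj(c,(.503,-.04,.08))); print(u-40,v-40); cv2.imwrite("pics/w1.png",cv2.resize(c["img"][v-40:v+40,u-40:u+40],(600,600),interpolation=2))
z=o["eef_pos"][2]-.0116; p=o["eef_pos"].copy()
for a in range(0,360,60): # expected rims of weight base circle
    print([tuple(((np.array(proj(c,(p[0]+.031*np.cos(np.radians(a)),p[1]+.031*np.sin(np.radians(a)),z+h)))-[u-40,v-40])*7.5).round().astype(int).tolist()) for h in(0,.024)])
E
```

```text
[ 0.50314484 -0.04147136  0.1012926 ] [-0.30434643  0.64058265 -6.33084664]
232 145
[(391, 276), (394, 230)]
[(329, 232), (331, 186)]
[(248, 248), (249, 202)]
[(226, 308), (227, 262)]
[(288, 353), (289, 307)]
[(371, 336), (374, 290)]
```

View pics/w1.png

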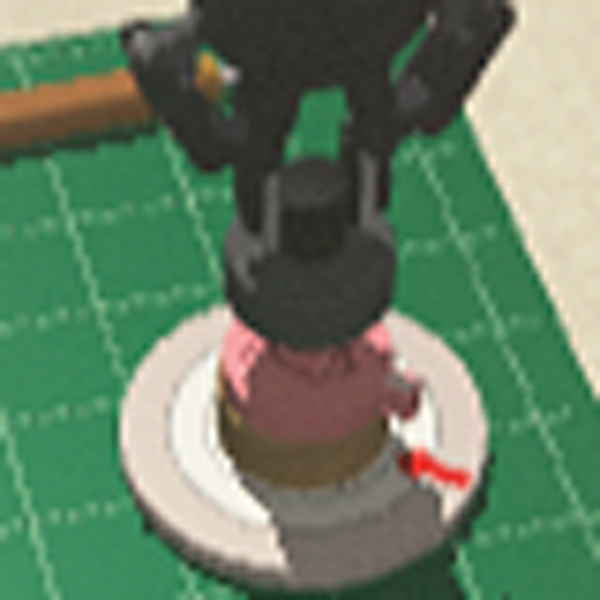

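servo_tool:
  steps:
    - {"dx": 0,"dy": 0,"dz": -0.07,"wx": 0,"wy": 0,"wz": 0}
    - {"dx": 0,"dy": 0,"dz": -0.14,"wx": 0,"wy": 0,"wz": 0}
    - {"dx": 0,"dy": 0,"dz": -0.21,"wx": 0,"wy": 0,"wz": 0}
    - {"dx": 0,"dy": 0,"dz": -0.26,"wx": 0,"wy": 0,"wz": 0}
    - {"dx": 0,"dy": 0,"dz": -0.3,"wx": 0,"wy": 0,"wz": 0}

```text
time_s: 25.93
eef_pos: [0.5021, -0.0404, 0.07]
eef_rot: [-0.001, 0.714, 0.701, -0.0]
wrist_force: [0.5, -0.1, -6.1]
opening: 0.299
grasp_force: 60.1
```

servo_tool:
  steps:
    - {"dx": 0,"dy": 0,"dz": 0,"wx": 0,"wy": 0,"wz": 0}
    - {"dx": 0,"dy": 0,"dz": 0,"wx": 0,"wy": 0,"wz": 0}
    - {"dx": 0,"dy": 0,"dz": 0,"wx": 0,"wy": 0,"wz": 0}
    - {"dx": 0,"dy": 0,"dz": 0,"wx": 0,"wy": 0,"wz": 0}
    - {"dx": 0,"dy": 0,"dz": 0,"wx": 0,"wy": 0,"wz": 0}

```text
time_s: 26.35
eef_pos: [0.5031, -0.0407, 0.0717]
eef_rot: [0.0, 0.714, 0.701, 0.0]
wrist_force: [-0.1, 0.2, -5.7]
opening: 0.302
grasp_force: 60.1
```

servo_tool:
  steps:
    - {"dx": 0,"dy": 0,"dz": -0.01,"wx": 0,"wy": 0,"wz": 0}
    - {"dx": 0,"dy": 0,"dz": -0.02,"wx": 0,"wy": 0,"wz": 0}
    - {"dx": 0,"dy": 0,"dz": -0.03,"wx": 0,"wy": 0,"wz": 0}
    - {"dx": 0,"dy": 0,"dz": -0.04,"wx": 0,"wy": 0,"wz": 0}
    - {"dx": 0,"dy": 0,"dz": -0.04,"wx": 0,"wy": 0,"wz": 0}

```text
time_s: 26.77
eef_pos: [0.5028, -0.0406, 0.0675]
eef_rot: [0.0, 0.714, 0.701, -0.0]
wrist_force: [-1.0, 0.7, -2.0]
opening: 0.302
grasp_force: 60.5
```

servo_tool:
  steps:
    - {"dx": 0,"dy": 0,"dz": -0.01,"wx": 0,"wy": 0,"wz": 0}
    - {"dx": 0,"dy": 0,"dz": -0.01,"wx": 0,"wy": 0,"wz": 0}
    - {"dx": 0,"dy": 0,"dz": -0.01,"wx": 0,"wy": 0,"wz": 0}
    - {"dx": 0,"dy": 0,"dz": -0.01,"wx": 0,"wy": 0,"wz": 0}
    - {"dx": 0,"dy": 0,"dz": -0.01,"wx": 0,"wy": 0,"wz": 0}

```text
time_s: 27.18
eef_pos: [0.503, -0.0407, 0.0675]
eef_rot: [0.0, 0.713, 0.701, 0.0]
wrist_force: [-5.0, 0.8, 6.7]
opening: 0.302
grasp_force: 61.6
```

servo_tool:
  steps:
    - {"dx": 0,"dy": 0,"dz": 0.01,"wx": 0,"wy": 0,"wz": 0}
    - {"dx": 0,"dy": 0,"dz": 0.01,"wx": 0,"wy": 0,"wz": 0}
    - {"dx": 0,"dy": 0,"dz": 0.01,"wx": 0,"wy": 0,"wz": 0}
    - {"dx": 0,"dy": 0,"dz": 0.01,"wx": 0,"wy": 0,"wz": 0}
    - {"dx": 0,"dy": 0,"dz": 0.01,"wx": 0,"wy": 0,"wz": 0}

```text
time_s: 27.6
eef_pos: [0.503, -0.0407, 0.0675]
eef_rot: [0.0, 0.714, 0.701, 0.0]
wrist_force: [-0.8, -0.0, -0.2]
opening: 0.3
grasp_force: 60.8
```

servo_tool:
  steps:
    - {"dx": 0,"dy": 0,"dz": 0,"wx": 0,"wy": 0,"wz": 0}
    - {"dx": 0,"dy": 0,"dz": 0,"wx": 0,"wy": 0,"wz": 0}
    - {"dx": 0,"dy": 0,"dz": 0,"wx": 0,"wy": 0,"wz": 0}
    - {"dx": 0,"dy": 0,"dz": 0,"wx": 0,"wy": 0,"wz": 0}
    - {"dx": 0,"dy": 0,"dz": 0,"wx": 0,"wy": 0,"wz": 0}
  jaw: 0.8

```text
time_s: 28.02
eef_pos: [0.503, -0.0407, 0.0674]
eef_rot: [0.0, 0.714, 0.701, 0.0]
wrist_force: [0.4, 0.4, -1.1]
opening: 0.8
grasp_force: 0.0
```

servo_tool:
  steps:
    - {"dx": 0,"dy": 0,"dz": 0.1,"wx": 0,"wy": 0,"wz": 0}
    - {"dx": 0,"dy": 0,"dz": 0.3,"wx": 0,"wy": 0,"wz": 0}
    - {"dx": 0,"dy": 0,"dz": 0.5,"wx": 0,"wy": 0,"wz": 0}
    - {"dx": 0,"dy": 0,"dz": 0.7,"wx": 0,"wy": 0,"wz": 0}
    - {"dx": 0,"dy": 0,"dz": 0.9,"wx": 0,"wy": 0,"wz": 0}

```text
time_s: 28.43
eef_pos: [0.5028, -0.0406, 0.159]
eef_rot: [0.0, 0.714, 0.701, 0.0]
wrist_force: [-0.4, -0.6, -0.5]
opening: 0.797
grasp_force: 0.0
```

servo_tool:
  steps:
    - {"dx": 0,"dy": 0.2,"dz": 0,"wx": 0,"wy": 0,"wz": 0}
    - {"dx": 0,"dy": 0.5,"dz": 0,"wx": 0,"wy": 0,"wz": 0}
    - {"dx": 0,"dy": 0.8,"dz": 0,"wx": 0,"wy": 0,"wz": 0}
    - {"dx": 0,"dy": 1,"dz": 0,"wx": 0,"wy": 0,"wz": 0}
    - {"dx": 0,"dy": 1,"dz": 0,"wx": 0,"wy": 0,"wz": 0}

```text
time_s: 28.85
eef_pos: [0.5026, 0.0626, 0.1582]
eef_rot: [-0.0, 0.712, 0.702, 0.001]
wrist_force: [-0.5, 0.4, 0.5]
opening: 0.809
grasp_force: 0.0
```

servo_tool:
  steps:
    - {"dx": 0,"dy": 0.2,"dz": 0,"wx": 0,"wy": 0,"wz": 0}
    - {"dx": 0,"dy": 0.5,"dz": 0,"wx": 0,"wy": 0,"wz": 0}
    - {"dx": 0,"dy": 0.8,"dz": 0,"wx": 0,"wy": 0,"wz": 0}
    - {"dx": 0,"dy": 1,"dz": 0,"wx": 0,"wy": 0,"wz": 0}
    - {"dx": 0,"dy": 1,"dz": 0,"wx": 0,"wy": 0,"wz": 0}

```text
time_s: 29.27
eef_pos: [0.5027, 0.162, 0.158]
eef_rot: [-0.0, 0.713, 0.702, 0.001]
wrist_force: [0.0, -0.6, 0.4]
opening: 0.801
grasp_force: 0.0
```

```bash
python3 - <<'E'
from m import *
c=cam("side"); t=cam("top")
A=[cv2.resize(x["img"][v-35:v+35,u-35:u+35],(400,400),interpolation=2) for x,u,v in((c,272,185),(t,280,180))]
cv2.imwrite("pics/final.png",np.hstack(A))
E
```

```text
(no output)
```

View pics/final.png

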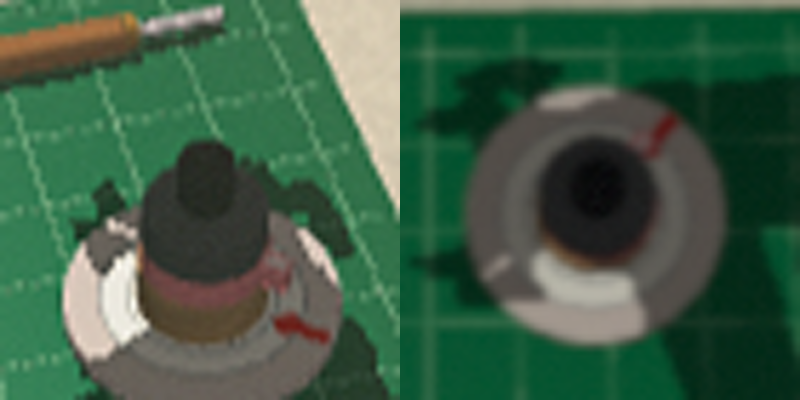

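The final picture shows a straight stack of wood, pink and dark weight centred on the plate, at about (205,240) in the side view and (597,190) in the top view. The tab points to the red mark and the gripper is clear.

```bash
python3 -c "
from bench import workorder; print(workorder.hand_in())"
```

```text
the job is handed in; nothing more can be done
None
```

The glue-up stack (wooden disc, pink stamp with its tab towards the red mark, steel weight knob up) stands centred on the plate with everything released, and the job is handed in; no verdict was returned. On the first grasp the fingertips pressed briefly on top of the wooden disc, because they sit higher above the TCP than described; nothing looked shifted in the camera view and I regrasped it lower.

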